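# Ratchet the cheese press down onto its mould

### The arm

A 7-joint arm with a two-finger parallel gripper is mounted at the origin on the work surface. World frame = base frame: x ahead of the robot, y to its left, z up, the work surface at z = 0. Lengths are in m, angles in rad, forces in N, time in s.
With the tool pointing down it reaches from about 0.425 to 0.875 m from the base axis. Payload 8.4 kg.
Tool frame: the origin (TCP) lies at the very end of the fingers, on their centre line; the grasp point (between the pads) lies bot.grip_depth behind it (bot.grip_depth is the distance from the TCP to the grasp point, in m); z points along the fingers, y is the direction in which the jaws open and shut (so a half turn about z gives the same grasp; the last joint's range is limited). The gripper opens to 85 mm and grips with 20 to 120 N. Pads are 22 mm wide; open, the fingers measure 114 mm over their backs; the gripper's body (76 mm by 85 mm) begins 54 mm behind the grasp point. The pads swing forward as they close: fully open they stand 13 mm farther back than shut.
Start: joints at [1.105, 0.333, 0.04, 1.465, -0.013, 1.343, -0.059], TCP at [0.233, -0.607, 0.231] pointing down, gripper open.
Joint ranges: [-2.58, 2.58], [-0.38, 2.09], [-1.3, 1.39], [0.25, 2.4], [-1.5, 4.64], [0.08, 2.09], [-2.65, 2.65]. Speed limits (rad/s): [2.22, 2.22, 2.79, 2.79, 3.14, 3.14, 3.14].

### API

Orientations are given as a unit quaternion [w, x, y, z].
In Python, from bench import status, eyes, workorder, bot gives the robot as it stands.
- The arm moves only by the shell command python3 -m pendant 'ROWS' [FORCE]. ROWS is a JSON object of lists of equal length, an entry for each row: "slide": the shift along the tool's x, y, z in units of 120 mm (1.0 is 120 mm), a list of three; "delta_rot": the turn, a rotation vector about the tool's x, y, z in units of pi rad (1.0 is pi rad), a list of three; "grip": the opening, from 0 (shut) to 1 (fully open). In form: {"slide": [[tx, ty, tz], ...], "delta_rot": [[rx, ry, rz], ...], "grip": [grip, ...]}. A call has 1 to 12 rows; each row shifts and turns the commanded pose from where the row before left it, along the tool's axes as they then stand; what a row does not reach is not made up. A row lasts 1/10 s, in which the tool goes at most 50 mm and 8.59 degrees, less where a joint would pass 70% of its speed; a pose out of reach is approached as far as the arm can. A call with a number of a shift or a turn outside -1 to 1 is refused whole. A call with a gripper value outside its range is refused whole. The fingers move at their own pace and stop on an object; FORCE is the grip in N (left out, the last holds). Time passes only in rows, so rows that do not move let the fingers close. It gives the time, the measured TCP pose, the force and the opening at its end, in the units of the state.
- status.read_state(): the state, without advancing time (a new reading comes with each control period).
- eyes.grab_frame(name): name is "scene" or "top"; returns (picture, depth): 384x512x3 uint8, red, green, blue; 384x512 float32, m along the optical axis (not along the pixel's ray), 0 where there is no reading.
- eyes.camera_info(name): a dict with "camera_matrix" (3x3 intrinsics, pixels), "dist" ([k1, k2, p1, p2, k3] as OpenCV has them; the pictures are not rectified), "R" (3x3) and "t" (3): a world point X has camera coordinates R X + t. Camera axes: x right, y down, z forward; pixel columns grow to the right and rows downward; lengths in m; the calibration is good to about 2 mm. A picture is of the moment at which its call begins. camera_info takes no time and is no camera call.
- workorder.job_done(): hands the job in, once; it reports no verdict.
The state is a dict: "time_s": time; "joints": joint angles; "joint_velocities": joint speeds; "joint_efforts": joint torques, N m; "tcp_pos": TCP position; "eef_rot": TCP orientation; "force": force on the tool from outside, world axes, zero at the start; "wrist_torque": the same for the moment, N m; "opening": opening from 0.0 (shut) to 1.0 (fully open).
Only numpy, scipy, OpenCV 4.12 (cv2) and the standard library are available. Lean on these libraries where they do the work, as an engineer would, in place of code of your own. Each camera call takes 0.05 s, during which the arm holds its last target.

### The job

Pick up the ratchet wrench lying on the bench, set its ring over the toothed wheel on top of the screw press, and swing the handle back and forth (clockwise pulls, free return strokes) until the press plate is screwed all the way down onto the wooden lid of the cheese mould. Turn the wheel only with the wrench, never with the gripper, and do not shove or tip the jars and cans crowded around. Leave the wrench sitting flat on the press, ring over the wheel, and let go of it.

Things in the scene. Friction and masses are not known exactly. Their poses are not given: they have to be found in the camera images.
- press: screw press fixed to the bench. Origin: underside centre of its base board (200 x 220 x 16 mm); z up is the screw axis. Two posts at y = +-85 mm carry a crossbar along y (44 x 200 mm, z 112 to 126, post nuts to 134) and on it a flat disc (radius 76, top at z = 134 mm) on which the wrench lies and slides. Only the toothed wheel is higher. The clear side for the wrench handle is -x.
- ratchet_wheel: toothed steel wheel on the screw, turning with it. Origin: on the press axis at the disc's top (134 mm above the bench), z up. 12 straight radial teeth, outer radius 24, root radius 18, 18 mm tall; above them a cone narrowing to radius 15 at 32 mm guides the ring on. The gripper must not touch it.
- screw (a joint): turn of the screw and wheel, rad; grows clockwise seen from above, which lowers the plate 4 mm per rad. It stays where left (friction 0.3 N m). Starts between 1.6 and 3.2. The plate meets the lid at the hard stop, 6.0; it counts as down above 5.75 (gap under 1 mm).
- plate_bottom (a point): centre of the underside of the round steel press plate (radius 40, 12 mm thick) under the crossbar, on the press axis; comes down as the screw turns.
- lid_top (a point): centre of the top of the wooden lid of the white round cheese mould (radius 51), 72 mm above the bench on the press axis, where the plate must arrive.
- wrench: loose steel ratchet wrench, about 0.35 kg, lying flat, 20 mm thick all over; used the same way up as it lies. Origin: underside, below the usual grip point of the straight handle; +x along the handle to the ring, z up. Handle 16 mm wide, from x = -105 mm to the ring. Ring: centre x = +88 mm, inner radius 27.5, outer 36. Centre of mass near x = +26 mm. Let go on the press disc, it lies stable.
- wrench_head (a point): centre of the ring, at its underside. A sprung pawl inside the ring on the handle's side reaches to 19.5 mm from the centre: it drives the wheel clockwise (from above) and clicks over the teeth (30 degrees apart) when swung back, so strokes must be well over 30 degrees. The ring goes on at any turn: a push of a few newtons springs the pawl over the cone.
- wrench_end (a point): far end of the wrench's handle, 105 mm along -x from its origin, at mid height.
- tall_jar: bystander: closed amber jar with a steel cap, radius 36, 185 mm tall, standing at the press's +y side, close enough to limit the swing of the handle. Origin: underside centre.
- tall_can: bystander: can with a paper label, radius 35, 190 mm tall, standing at the press's -y side, close enough to limit the swing of the handle. Origin: underside centre.
- tin: bystander: low food tin, radius 34, 70 mm tall, beside the wrench's handle on its +y side. Origin: underside centre.
- small_jar: bystander: small jar with a brass-coloured cap, radius 31, 80 mm tall, beside the wrench on its -y side. Origin: underside centre.
Mind the look-alikes: they are no part of the job. Several things have the shape of the wrench; the one meant has the colours described above.

How it is judged:
By the outcome, as a careful person would: the job done as asked, in the order asked, and still so for the second after the job is handed in, with the robot touching nothing.
It also fails if it takes over 72 s, if anything falls off the work surface, if the arm or the gripper's body presses on something with over 40 N, if the wrist force passes 120 N, or if a joint passes its speed limit or range.

## Working session

There is one attempt and no reset: what is moved stays moved. The work goes in short steps, Python scripts to look and compute and a shell command to move; the robot and the scene stay as the last step left them, time stands still between calls to the robot, and variables do not carry over. Pictures are saved under pics/ and viewed, and the job is handed in when it is done.

```bash
mkdir -p pics; ls
python3 - <<'E'
from bench import status, eyes, workorder, bot
import cv2
print(status.read_state()); print(bot.grip_depth, [a for a in dir(bot) if a[0]!='_'])
for n in ("scene","top"):
    p,d=eyes.grab_frame(n); cv2.imwrite(f"pics/{n}0.png",cv2.cvtColor(p,cv2.COLOR_RGB2BGR))
    import numpy as np; np.save(f"{n}0.npy",d)
    c=eyes.camera_info(n); print(n,c)
E
```

```text
pics
{'time_s': 0.0, 'joints': array([ 1.1047662 ,  0.33389966,  0.03985158,  1.46628953, -0.01343171,
        1.34330579, -0.05850956]), 'joint_velocities': array([ 0.00278112, -0.00033288,  0.00023933,  0.00041091, -0.00184052,
        0.00011818, -0.00023952]), 'joint_efforts': array([ 4.20948427e-04, -6.58553481e+01,  1.36608168e+00, -4.05565023e+01,
        1.69376680e-02,  1.27224246e-02, -3.55813683e-06]), 'tcp_pos': array([ 0.23295568, -0.60631945,  0.23041928]), 'eef_rot': array([-7.97244127e-04,  9.83227434e-01,  1.82381859e-01, -1.84778271e-04]), 'force': array([-0.6987014 , -0.10707794, -0.20231391]), 'wrist_torque': array([ 0.00636302,  0.0355182 , -0.04844438]), 'opening': 0.998056297340007}
0.0187 ['MotionError', 'grip_depth']
scene {'camera_matrix': array([[354.65979448,   0.        , 257.53162487],
       [  0.        , 354.65979448, 194.94491319],
       [  0.        ,   0.        ,   1.        ]]), 'dist': array([-0.07815149,  0.        ,  0.        ,  0.        ,  0.        ]), 'R': array([[-0.6053229 ,  0.79589113, -0.01189524],
       [ 0.4923996 ,  0.36267416, -0.79120799],
       [-0.62540133, -0.48479352, -0.61143145]]), 't': array([ 0.31638216, -0.16974583,  1.54441365])}
top {'camera_matrix': array([[358.4898173 ,   0.        , 259.50148192],
       [  0.        , 358.4898173 , 198.09904186],
       [  0.        ,   0.        ,   1.        ]]), 'dist': array([-0.10987235,  0.        ,  0.        ,  0.        ,  0.        ]), 'R': array([[ 0.1061702 , -0.99434423, -0.00272739],
       [-0.97287039, -0.10330956, -0.20700326],
       [ 0.20555073,  0.02463097, -0.97833645]]), 't': array([-0.05492261,  0.48179017,  1.08711669])}
```

View pics/scene0.png

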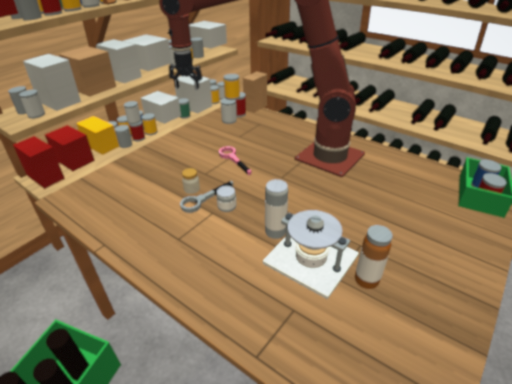

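View pics/top0.png

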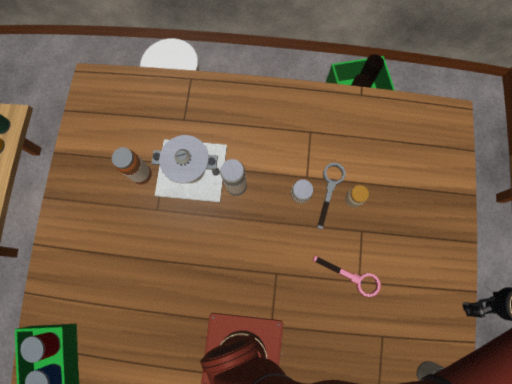

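The scene view shows the press at about (315,240), with the can to its left and the amber jar to its right. The top view shows the steel wrench from ring (334,173) to handle end (321,226), the tin at (302,190), the small brass-capped jar at (358,196), and a pink look-alike. I'll enlarge these areas next.

```bash
cat > h.py <<'E'
from bench import status, eyes, workorder, bot
import cv2, numpy as np
from scipy.spatial.transform import Rotation as Ro
def ray(n,u,v):
    c=eyes.camera_info(n); K=c["camera_matrix"]
    p=cv2.undistortPoints(np.array([[[u,v]]],float),K,c["dist"])[0,0]
    d=c["R"].T@np.array([p[0],p[1],1.]); o=-c["R"].T@c["t"]; return o,d
def onz(n,u,v,z):
    o,d=ray(n,u,v); return o+d*(z-o[2])/d[2]
def proj(n,X):
    c=eyes.camera_info(n); return cv2.projectPoints(np.array(X,float).reshape(-1,3),cv2.Rodrigues(c["R"])[0],c["t"],c["camera_matrix"],c["dist"])[0].reshape(-1,2)
def cloud(n,D):
    c=eyes.camera_info(n); h,w=D.shape
    g=np.stack(np.meshgrid(np.arange(w),np.arange(h)),-1).reshape(-1,1,2).astype(float)
    p=cv2.undistortPoints(g,c["camera_matrix"],c["dist"])[:,0]
    P=np.c_[p,np.ones(len(p))]*D.reshape(-1,1)
    return ((P-c["t"])@c["R"]).reshape(h,w,3)
def crop(p,x,y,w,h,s,fn):
    im=cv2.resize(p[y:y+h,x:x+w],None,fx=s,fy=s,interpolation=cv2.INTER_CUBIC); cv2.imwrite("pics/"+fn,im)
E
python3 - <<'E'
from h import *
for n,x,y,w,h,s,f in (("top",280,150,100,90,8,"t_w.png"),("top",100,125,160,90,5,"t_p.png"),("scene",160,150,130,90,6,"s_w.png"),("scene",240,170,170,130,4,"s_p.png")):
    crop(cv2.imread(f"pics/{n}0.png"),x,y,w,h,s,f)
D=np.load("top0.npy");C=cloud("top",D)
for u,v in ((334,165),(330,190),(323,220),(302,187),(359,194),(182,157),(165,150),(123,157),(231,168),(200,200)): print(u,v,C[v,u].round(4))
E
```

```text
334 165 [ 0.6303 -0.2386  0.0191]
330 190 [ 0.5428 -0.2304  0.0202]
323 220 [ 0.4411 -0.2144  0.0197]
302 187 [ 0.5297 -0.1328  0.0725]
359 194 [ 0.525  -0.3122  0.0779]
182 157 [0.5584 0.2322 0.1684]
165 150 [0.5862 0.2972 0.1338]
123 157 [0.5364 0.4018 0.1848]
231 168 [0.533  0.0821 0.1921]
200 200 [0.4655 0.1909 0.0145]
```

View pics/t_w.png

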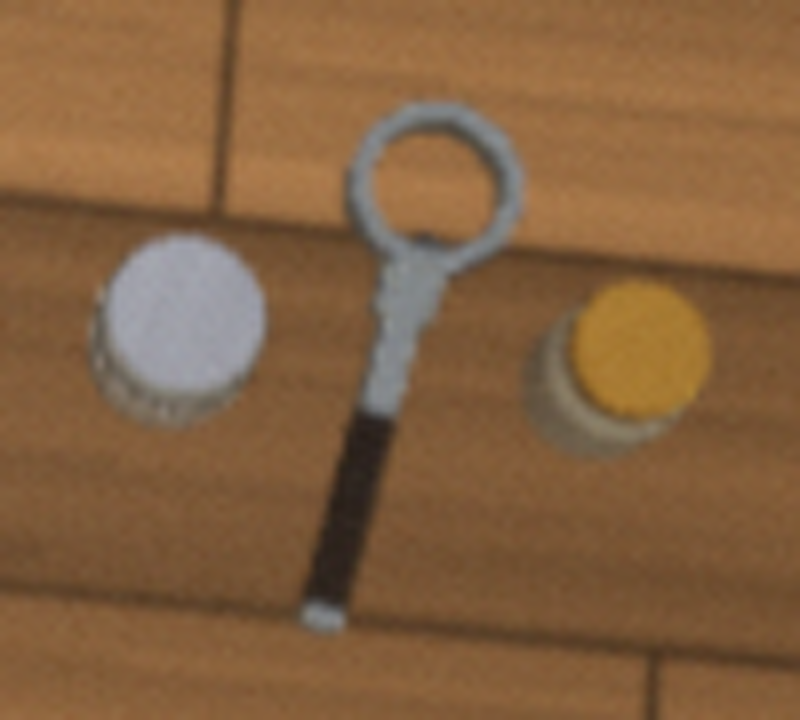

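View pics/t_p.png

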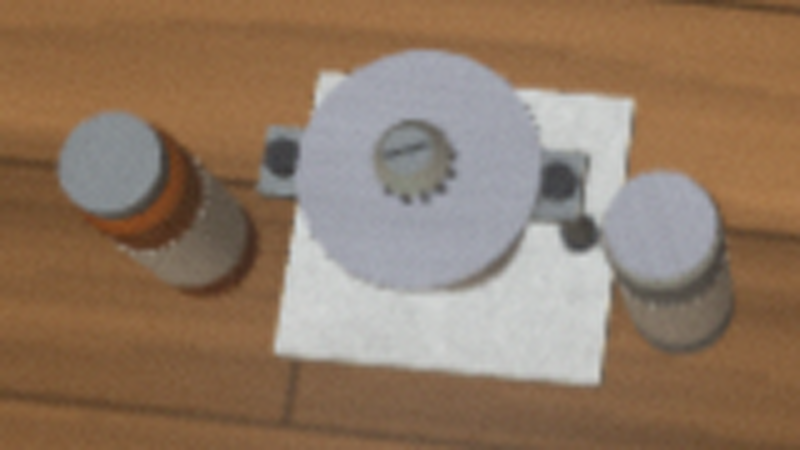

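View pics/s_p.png

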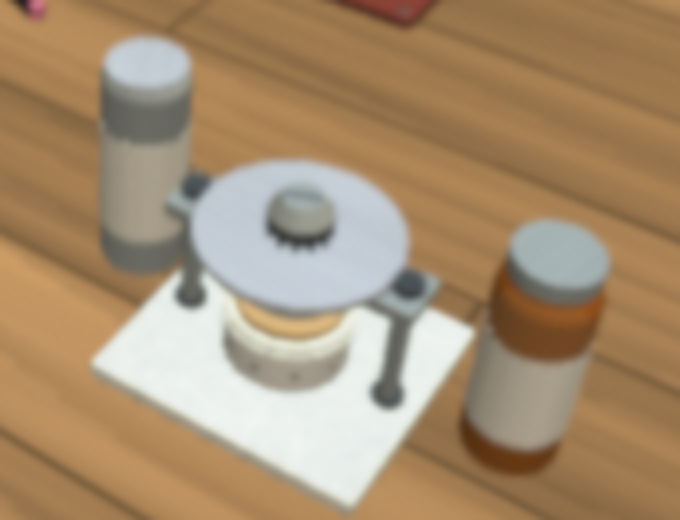

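Run:
```python
from h import *
from scipy.optimize import least_squares
for n in ("top","scene"):
    D=np.load(f"{n}0.npy");C=cloud(n,D).reshape(-1,3)
    def circ(c,zlo,zhi,R,lab):
        m=(C[:,2]>zlo)&(C[:,2]<zhi)&(np.hypot(*(C[:,:2]-c).T)<R*1.35); P=C[m]
        if len(P)<5: print(lab,len(P));return
        h=cv2.convexHull(P[:,:2].astype(np.float32))[:,0]
        f=least_squares(lambda q:np.hypot(h[:,0]-q[0],h[:,1]-q[1])-R,c,loss="soft_l1",f_scale=.002)
        g=least_squares(lambda q:np.hypot(h[:,0]-q[0],h[:,1]-q[1])-q[2],[*c,R],loss="soft_l1",f_scale=.002)
        print(n,lab,f.x.round(4),g.x.round(4),"z",P[:,2].mean().round(4),len(P),P[:,:2].mean(0).round(4))
    circ([.55,.24],.128,.14,.076,"disc")
    circ([.53,.08],.183,.197,.035,"can"); circ([.535,.40],.178,.192,.036,"jar")
    circ([.53,-.133],.064,.076,.034,"tin"); circ([.525,-.312],.074,.086,.031,"sj")
    circ([.60,-.238],.013,.027,.036,"ring")
    m=(C[:,2]>.012)&(C[:,2]<.027)&(abs(C[:,0]-.5)<.075)&(abs(C[:,1]+.225)<.035); P=C[m]
    m2=(P[:,0]<.55); P=P[m2]
    vx,vy,x0,y0=cv2.fitLine(P[:,:2].astype(np.float32),cv2.DIST_HUBER,0,.01,.01)[:,0]
    print(n,"handle",np.degrees(np.arctan2(vy,vx)),x0,y0,len(P),P[:,0].min(),P[:,0].max())
# pixel rays: handle end & ring
t=lambda u,v:((u+.5)/8-.5+280,(v+.5)/8-.5+150)
for nm,u,v in (("ringL",349,190),("ringR",525,190),("ringT",436,102),("ringB",436,275),("end",323,632),("gripjunction",377,412)): print(nm,onz("top",*t(u,v),.02).round(4))
q=lambda u,v:((u+.5)/5-.5+100,(v+.5)/5-.5+125)
print("nuts",onz("top",*q(281,157),.134),onz("top",*q(558,181),.134))
print("wheeltop",onz("top",*q(406,147),.166))
```

```text
top disc [0.5661 0.2363] [0.5664 0.2349 0.0772] z 0.1338 1772 [0.5641 0.236 ]
top can [0.5275 0.077 ] [0.5278 0.0794 0.0315] z 0.1893 390 [0.5277 0.0797]
top jar [0.541  0.4076] [0.536  0.4057 0.0307] z 0.1849 339 [0.5349 0.4047]
top tin [ 0.5218 -0.137 ] [ 0.5237 -0.1365  0.0307] z 0.0692 298 [ 0.5236 -0.1365]
top sj [ 0.5236 -0.3144] [ 0.5261 -0.3136  0.0272] z 0.0792 239 [ 0.5256 -0.3133]
top ring [ 0.6009 -0.2396] [ 0.6007 -0.2394  0.0362] z 0.0189 201 [ 0.595  -0.2391]
top handle -11.259193 0.4879389 -0.21993372 207 0.42506525276249324 0.5499478305101347
scene disc [0.5697 0.2377] [0.5694 0.237  0.0771] z 0.135 1543 [0.5772 0.2426]
scene can [0.5306 0.0823] [0.5323 0.0806 0.0321] z 0.1907 259 [0.5364 0.0827]
scene jar [0.5396 0.4112] [0.5401 0.4069 0.0314] z 0.1848 367 [0.543  0.4076]
scene tin [ 0.5274 -0.1347] [ 0.5286 -0.1351  0.0317] z 0.0711 178 [ 0.5312 -0.1334]
scene sj [ 0.5296 -0.3146] [ 0.5325 -0.3133  0.0271] z 0.0791 106 [ 0.5341 -0.3112]
scene ring [ 0.6047 -0.2418] [ 0.5999 -0.2394  0.0428] z 0.0198 185 [ 0.6009 -0.2376]
scene handle -11.18607 0.4930512 -0.21589006 113 0.42532184197130385 0.5497340654032831
ringL [ 0.5972 -0.2041  0.02  ]
ringR [ 0.6053 -0.2775  0.02  ]
ringT [ 0.6394 -0.2381  0.02  ]
ringB [ 0.5648 -0.2425  0.02  ]
end [ 0.4123 -0.2065  0.02  ]
gripjunction [ 0.5046 -0.222   0.02  ]
nuts [0.56429058 0.32230368 0.134     ] [0.56612092 0.15112852 0.134     ]
wheeltop [0.56801789 0.23783682 0.166     ]
```

```bash
cat >> h.py <<'E'
def st():
    s=status.read_state(); q=s["eef_rot"]; R=Ro.from_quat([q[1],q[2],q[3],q[0]]).as_matrix()
    return s,R
def show():
    s,R=st(); print("t",round(s["time_s"],2),"tcp",s["tcp_pos"].round(4),"yaw",np.degrees(np.arctan2(R[1,0],R[0,0])).round(2),"zax",R[:,2].round(4),"F",s["force"].round(2),"T",s["wrist_torque"].round(2),"op",round(s["opening"],3),"J",s["joints"].round(2))
def go(p):
    s,R=st(); d=R.T@(np.array(p)-s["tcp_pos"]); print("slide total units",(d/.12).round(4),"mm",(d*1e3).round(1))
E
python3 -m pendant '{"slide":[[0,0,0],[0,0,0],[0,0,0],[0,0,0],[0,0,0],[0,0,0],[0,0,0],[0,0,0],[0,0,0]],"delta_rot":[[0,0,-0.0457],[0,0,-0.0457],[0,0,-0.0457],[0,0,-0.0457],[0,0,-0.0457],[0,0,-0.0457],[0,0,-0.0457],[0,0,-0.0457],[0,0,-0.0457]],"grip":[0.5,0.5,0.5,0.5,0.5,0.5,0.5,0.5,0.5]}' 60
python3 -c "from h import *;show()"
```

```text
time_s: 1.0
tcp_pos: [0.233, -0.6065, 0.2308]
eef_rot: [-0.0, 0.673, 0.74, 0.0]
force: [-0.0, 0.0, 0.8]
opening: 0.496
t 1.0 tcp [ 0.233  -0.6065  0.2308] yaw 95.39 zax [-4.e-04  9.e-04 -1.e+00] F [-0.02  0.05  0.79] T [ 0.04 -0.    0.  ] op 0.496 J [ 1.25  0.34 -0.14  1.46  0.05  1.35  1.19]
```

```bash
python3 -c "
from h import *;go([.5147,-.2229,.15])"
```

```text
slide total units [2.9617 2.6377 0.6752] mm [355.4 316.5  81. ]
```

```bash
python3 -m pendant '{"slide":[[0.185,0.165,0.03],[0.185,0.165,0.03],[0.185,0.165,0.03],[0.185,0.165,0.03],[0.185,0.165,0.03],[0.185,0.165,0.03],[0.185,0.165,0.03],[0.185,0.165,0.03],[0.185,0.165,0.03],[0.185,0.165,0.03],[0.185,0.165,0.03],[0.185,0.165,0.03]],"delta_rot":[[0,0,0],[0,0,0],[0,0,0],[0,0,0],[0,0,0],[0,0,0],[0,0,0],[0,0,0],[0,0,0],[0,0,0],[0,0,0],[0,0,0]],"grip":[0.5,0.5,0.5,0.5,0.5,0.5,0.5,0.5,0.5,0.5,0.5,0.5]}' 
python3 -m pendant '{"slide":[[0,0,0],[0,0,0],[0,0,0],[0,0,0],[0,0,0],[0,0,0],[0,0,0],[0,0,0],[0,0,0],[0,0,0]],"delta_rot":[[0,0,-0.0454],[0,0,-0.0454],[0,0,-0.0454],[0,0,-0.0454],[0,0,-0.0454],[0,0,-0.0454],[0,0,-0.0454],[0,0,-0.0454],[0,0,-0.0454],[0,0,0]],"grip":[0.5,0.5,0.5,0.5,0.5,0.5,0.5,0.5,0.5,0.5]}'
python3 -c "
from h import *;show();go([.5147,-.2229,.10])"
```

```text
time_s: 2.2
tcp_pos: [0.4467, -0.3193, 0.1877]
eef_rot: [-0.0, 0.675, 0.738, -0.0]
force: [0.0, 0.1, -0.3]
opening: 0.501
time_s: 3.2
tcp_pos: [0.4461, -0.3204, 0.1878]
eef_rot: [-0.0, 0.098, 0.995, 0.0]
force: [0.2, 0.1, 0.1]
opening: 0.497
t 3.2 tcp [ 0.4461 -0.3204  0.1878] yaw 168.72 zax [-5.e-04  5.e-04 -1.e+00] F [0.2  0.07 0.13] T [ 0.   -0.05  0.04] op 0.497 J [ 0.98  0.19 -0.49  1.75  0.1   1.22  1.84]
slide total units [-0.4024  0.9085  0.7316] mm [-48.3 109.   87.8]
```

```bash
python3 -m pendant '{"slide":[[-0.1006,0.227,0.0],[-0.1006,0.227,0],[-0.1006,0.227,0.1],[-0.1006,0.227,0.2],[0,0,0.2],[0,0,0.2],[0,0,0]],"delta_rot":[[0,0,0],[0,0,0],[0,0,0],[0,0,0],[0,0,0],[0,0,0],[0,0,0]],"grip":[0.5,0.5,0.5,0.5,0.5,0.5,0.5]}'
python3 - <<'E'
from h import *
show()
for n in("top","scene"):
    p,d=eyes.grab_frame(n);p=p[...,::-1]
    if n=="top": crop(p,280,130,100,100,6,"t1.png")
    else: crop(p,150,130,130,110,6,"s1.png")
E
```

```text
time_s: 3.9
tcp_pos: [0.5131, -0.2222, 0.1009]
eef_rot: [-0.003, 0.101, 0.995, 0.001]
force: [-0.1, -0.4, -0.2]
opening: 0.502
t 3.9 tcp [ 0.5131 -0.2222  0.1009] yaw 168.4 zax [-0.0052  0.0026 -1.    ] F [-0.09 -0.43 -0.2 ] T [-0.05  0.01  0.05] op 0.502 J [ 0.8   0.31 -0.55  1.81  0.18  1.07  1.55]
```

View pics/t1.png

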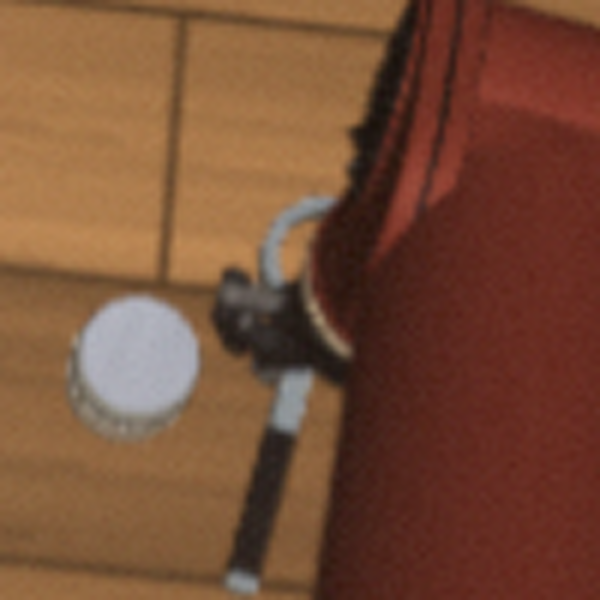

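View pics/s1.png

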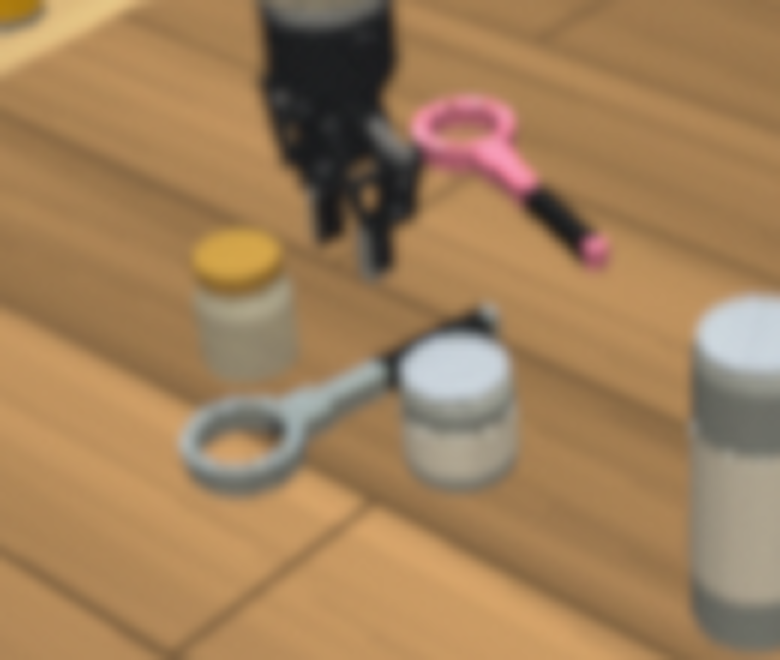

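```bash
python3 -m pendant '{"slide":[[0,0,0.2],[0,0,0.2],[0,0,0.2],[0,0,0.12],[0,0,0.08],[0,0,0]],"delta_rot":[[0,0,0],[0,0,0],[0,0,0],[0,0,0],[0,0,0],[0,0,0]],"grip":[0.5,0.5,0.5,0.5,0.5,0.5]}' 
python3 -c "
from h import *;show();go([.5147,-.2229,.003])"
```

```text
time_s: 4.6
tcp_pos: [0.5151, -0.2233, 0.0079]
eef_rot: [-0.0, 0.1, 0.995, 0.0]
force: [0.4, -0.0, -0.1]
opening: 0.502
t 4.6 tcp [ 0.5151 -0.2233  0.0079] yaw 168.55 zax [-6.e-04  4.e-04 -1.e+00] F [ 0.37 -0.04 -0.11] T [-0.02 -0.01  0.01] op 0.502 J [ 0.76  0.43 -0.51  1.88  0.27  0.9   1.49]
slide total units [0.0036 0.0024 0.0408] mm [0.4 0.3 4.9]
```

```bash
python3 -m pendant '{"slide":[[0,0,0.035],[0,0,0],[0,0,0],[0,0,0],[0,0,0],[0,0,0],[0,0,0]],"delta_rot":[[0,0,0],[0,0,0],[0,0,0],[0,0,0],[0,0,0],[0,0,0],[0,0,0]],"grip":[0.5,0.5,0,0,0,0,0]}' 80
python3 -c "
from h import *;show()"
```

```text
time_s: 5.3
tcp_pos: [0.5156, -0.2232, 0.0047]
eef_rot: [0.0, 0.099, 0.995, -0.0]
force: [-1.0, 0.8, 5.9]
opening: 0.164
t 5.3 tcp [ 0.5156 -0.2232  0.0047] yaw 168.61 zax [ 7.e-04 -4.e-04 -1.e+00] F [-1.03  0.75  5.89] T [0.08 0.45 0.09] op 0.164 J [ 0.76  0.44 -0.51  1.88  0.27  0.89  1.49]
```

```bash
python3 -m pendant '{"slide":[[0,0,0],[0,0,-0.05],[0,0,-0.1],[0,0,-0.15],[0,0,-0.2],[0,0,-0.2],[0,0,0],[0,0,0]],"delta_rot":[[0,0,0],[0,0,0],[0,0,0],[0,0,0],[0,0,0],[0,0,0],[0,0,0],[0,0,0]],"grip":[0,0,0,0,0,0,0,0]}' 80
python3 - <<'E'
from h import *
show()
for n in("top","scene"):
    p,d=eyes.grab_frame(n);np.save(n+"2.npy",d);p=p[...,::-1]; cv2.imwrite(f"pics/{n}2.png",p)
    if n=="top": crop(p,280,130,100,100,6,"t2.png")
    else: crop(p,150,130,130,110,6,"s2.png")
E
```

```text
time_s: 6.1
tcp_pos: [0.5152, -0.2233, 0.0883]
eef_rot: [0.0, 0.099, 0.995, -0.0]
force: [-0.6, -0.3, -4.6]
opening: 0.165
t 6.1 tcp [ 0.5152 -0.2233  0.0883] yaw 168.59 zax [ 6.e-04 -6.e-04 -1.e+00] F [-0.59 -0.32 -4.58] T [-0.02  0.17  0.02] op 0.165 J [ 0.8   0.33 -0.55  1.82  0.2   1.04  1.55]
```

View pics/s2.png

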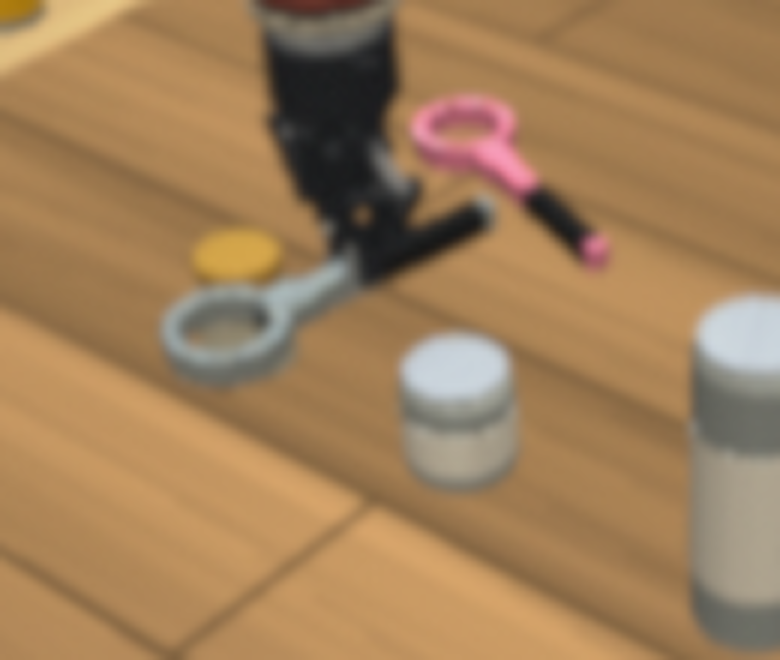

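View pics/t2.png

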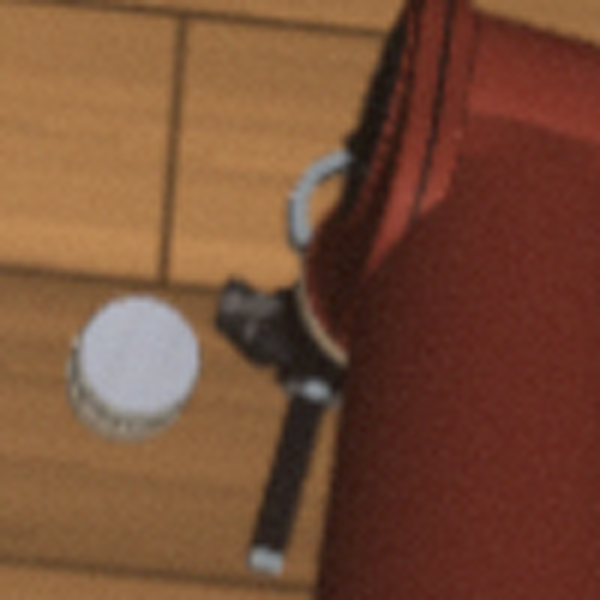

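The wrench is gripped and lifted, ring at crop (225,333) and handle end at (485,212), and it looks level. I'll measure its pose in the hand.

Run:
```python
from h import *
s=lambda u,v:((u+.5)/6-.5+150,(v+.5)/6-.5+130)
C=cloud("scene",np.load("scene2.npy"))
for nm,u,v in (("ringL",172,325),("ringfront",222,366),("neck",300,298),("shaft",335,275),("end",487,212),("grip",420,235)):
    a,b=s(u,v); a,b=int(round(a)),int(round(b)); print(nm,np.median(C[b-1:b+2,a-1:a+2].reshape(-1,3),0).round(4))
# ring: outer ellipse of top face; expected with rigid grip
T=np.array([.5152,-.2233]); 
for z in(.105,):
  for nm,u,v in(("L",163,325),("R",296,330),("back",228,285),("front",222,370),("endtip",490,212)): print(nm,onz("scene",*s(u,v),z).round(4))
a=np.radians(-11.4)
for ang in (0,): 
  rc=T+.088*np.array([np.cos(a),np.sin(a)]); print("pred ring",rc)
  th=np.linspace(0,2*np.pi,60); P=np.c_[rc[0]+.036*np.cos(th),rc[1]+.036*np.sin(th),np.full(60,.1045)]
  q=proj("scene",P); q2=(q-[150,130]+.5)*6-.5; print(q2.min(0),q2.max(0))
  im=cv2.imread("pics/s2.png"); cv2.polylines(im,[q2.round().astype(int)],True,(0,0,255),1)
  E=T-.105*np.array([np.cos(a),np.sin(a)]); e=(proj("scene",[[*E,.0945]])[0]-[150,130]+.5)*6-.5; cv2.circle(im,tuple(e.round().astype(int)),4,(0,255,0),1)
  cv2.imwrite("pics/s2o.png",im)
```

```text
ringL [ 0.6255 -0.2644  0.1032]
ringfront [ 0.6293 -0.2177  0.0942]
neck [ 0.5593 -0.222   0.103 ]
shaft [ 0.534  -0.223   0.1044]
end [ 0.4225 -0.1978  0.0985]
grip [ 0.4738 -0.208   0.1044]
L [ 0.6307 -0.2653  0.105 ]
R [ 0.5887 -0.1998  0.105 ]
back [ 0.5803 -0.2642  0.105 ]
front [ 0.6404 -0.2064  0.105 ]
endtip [ 0.4295 -0.1908  0.105 ]
pred ring [ 0.60146386 -0.24069385]
[166.89837108 280.87362858] [292.5721697  353.85029592]
```

View pics/s2o.png

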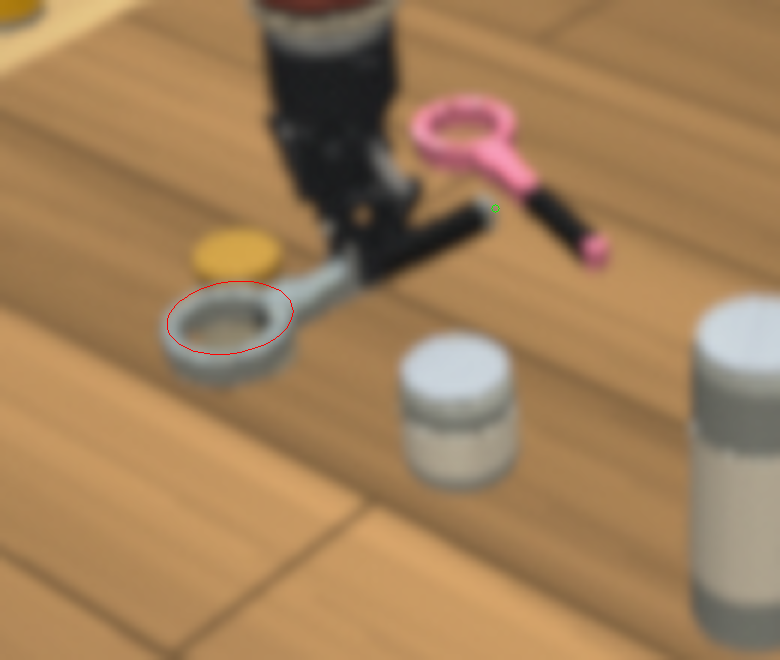

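```bash
python3 -m pendant '{"slide":[[0,0,-0.1],[0,0,-0.18],[0,0,-0.2],[0,0,-0.2],[0,0,-0.2],[0,0,-0.2],[0,0,-0.17],[0,0,0],[0,0,0]],"delta_rot":[[0,0,0],[0,0,0],[0,0,0],[0,0,-0.016],[0,0,-0.016],[0,0,-0.016],[0,0,-0.016],[0,0,0],[0,0,0]],"grip":[0,0,0,0,0,0,0,0,0]}'
cat >> h.py <<'E'
R0=Ro.from_euler("z",168.6,degrees=True).as_matrix()[:2,:2]
OFF=R0.T@np.array([.6008-.5153,-.2396+.2233])  # ring rel TCP along tool-x dir & its left
PRESS=np.array([.5664,.2363])
def tgt(z,yaw):
    c=Ro.from_euler("z",yaw,degrees=True).as_matrix()[:2,:2]
    p=PRESS-c@OFF; return [*p,z]
E
python3 -c "
from h import *;show();print(OFF,tgt(.24,180));go(tgt(.24,180))"
```

```text
time_s: 7.1
tcp_pos: [0.515, -0.2231, 0.2374]
eef_rot: [-0.0, -0.0, 1.0, 0.0]
force: [0.6, 0.8, -4.5]
opening: 0.166
t 7.1 tcp [ 0.515  -0.2231  0.2374] yaw -179.96 zax [-4.e-04  2.e-04 -1.e+00] F [ 0.63  0.8  -4.47] T [0.01 0.21 0.  ] op 0.166 J [ 0.85  0.2  -0.59  1.65  0.11  1.33  1.81]
[-0.087035   -0.00092128] [np.float64(0.47936499992166304), np.float64(0.2353787175439188), 0.24]
slide total units [ 0.2944  3.8211 -0.021 ] mm [ 35.3 458.5  -2.5]
```

```bash
python3 -m pendant '{"slide":[[0.0245,0.15,-0.01],[0.0245,0.3,0],[0.0245,0.3,0],[0.0245,0.3,0],[0.0245,0.3,0],[0.0245,0.3,0],[0.0245,0.3,0],[0.0245,0.3,0],[0.0245,0.3,0],[0.0245,0.3,0],[0.0245,0.3,0],[0.0245,0.3,0]],"delta_rot":[[0,0,0],[0,0,0],[0,0,0],[0,0,0],[0,0,0],[0,0,0],[0,0,0],[0,0,0],[0,0,0],[0,0,0],[0,0,0],[0,0,0]],"grip":[0,0,0,0,0,0,0,0,0,0,0,0]}' 
python3 -m pendant '{"slide":[[0,0.2,0],[0,0.15,0],[0,0,0],[0,0,0],[0,0,0]],"delta_rot":[[0,0,0],[0,0,0],[0,0,0],[0,0,0],[0,0,0]],"grip":[0,0,0,0,0]}'
python3 - <<'E'
from h import *
show();go(tgt(.18,180))
for n in("top","scene"):
    p,d=eyes.grab_frame(n);np.save(n+"3.npy",d);p=p[...,::-1]; cv2.imwrite(f"pics/{n}3.png",p)
    if n=="top": crop(p,110,110,150,110,5,"t3.png")
    else: crop(p,240,130,170,150,4,"s3.png")
E
```

```text
time_s: 8.3
tcp_pos: [0.4775, 0.1924, 0.2379]
eef_rot: [-0.001, -0.001, 1.0, -0.0]
force: [0.9, -0.0, -3.8]
opening: 0.165
time_s: 8.8
tcp_pos: [0.4787, 0.2317, 0.2384]
eef_rot: [-0.001, -0.0, 1.0, -0.0]
force: [-0.6, 0.1, -3.3]
opening: 0.16
t 8.8 tcp [0.4787 0.2317 0.2384] yaw -179.96 zax [-1.1e-03 -9.0e-04 -1.0e+00] F [-0.61  0.09 -3.26] T [-0.    0.14  0.04] op 0.16 J [ 0.32  0.19 -0.95  1.7   0.16  1.33  0.91]
slide total units [-0.0058  0.0313  0.4868] mm [-0.7  3.8 58.4]
```

View pics/s3.png

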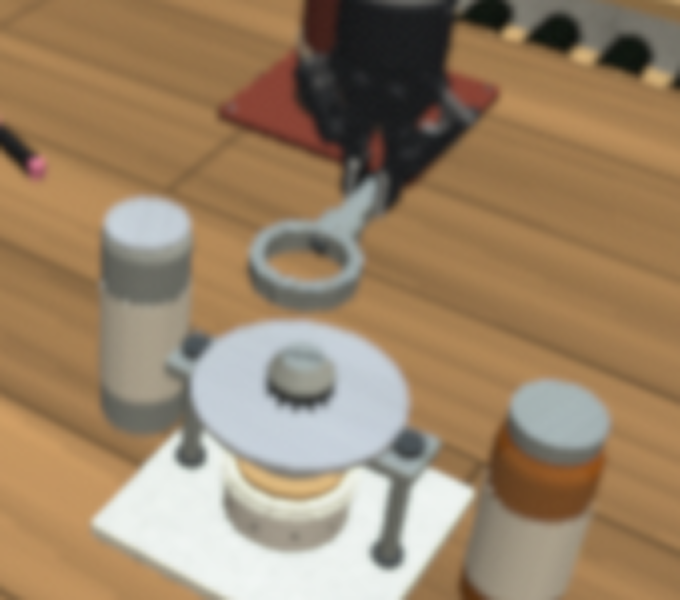

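View pics/t3.png

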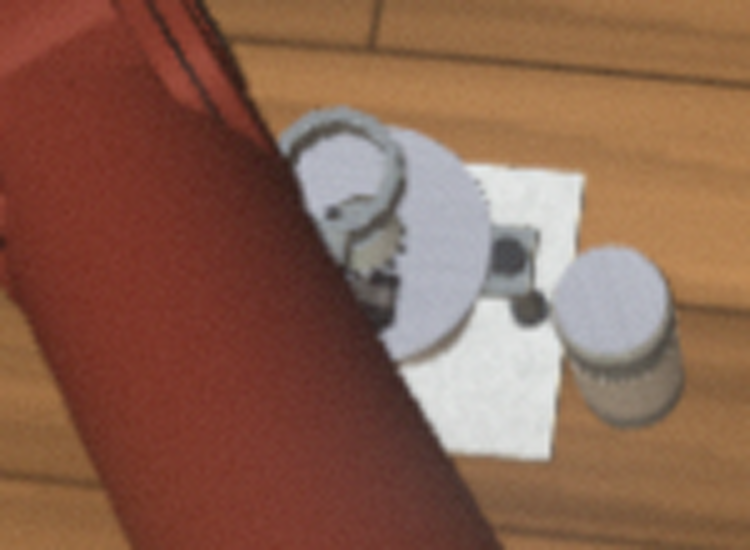

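Run:
```python
from h import *
im=cv2.imread("pics/s3.png")
def draw(c,r,z,col):
    th=np.linspace(0,2*np.pi,80); P=np.c_[c[0]+r*np.cos(th),c[1]+r*np.sin(th),np.full(80,z)]
    q=(proj("scene",P)-[240,130]+.5)*4-.5; print(q.min(0),q.max(0)); cv2.polylines(im,[q.round().astype(int)],True,col,1)
rc=np.array([.4787,.2317])-OFF@np.array([[1,0],[0,1]])
draw(rc,.036,.2537,(0,0,255)); draw(PRESS,.076,.134,(0,0,255)); draw(PRESS,.015,.166,(0,255,0))
b=np.array([.003,.0012]); draw(PRESS+b,.076,.134,(255,0,0)); draw(rc+b,.036,.2537,(255,0,0))
cv2.imwrite("pics/s3o.png",im)
```

```text
[255.62433406 217.31650621] [366.72011592 284.18665727]
[191.1700675  318.22652146] [408.8298372  466.08250539]
[281.63936319 339.28767721] [325.44539472 368.15475336]
[190.23573756 320.93510685] [408.42861368 469.51648409]
[254.79627768 220.05510936] [366.18702216 287.28500524]
```

View pics/s3o.png

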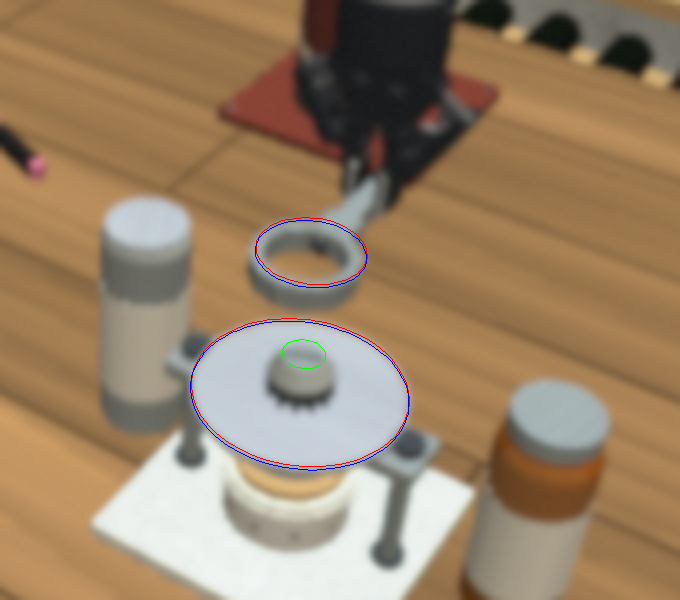

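```bash
python3 -m pendant '{"slide":[[0,0.056,0],[0,0,0.1],[0,0,0.2],[0,0,0.1],[0,0,0],[0,0,0]],"delta_rot":[[0,0,0],[0,0,0],[0,0,0],[0,0,0],[0,0,0],[0,0,0]],"grip":[0,0,0,0,0,0]}'
python3 - <<'E'
from h import *
show()
for n in("top","scene"):
    p,d=eyes.grab_frame(n);p=p[...,::-1]
    if n=="top": crop(p,160,120,60,60,10,"t4.png")
    else: crop(p,270,160,90,80,8,"s4.png")
E
```

```text
time_s: 9.5
tcp_pos: [0.479, 0.2396, 0.1913]
eef_rot: [-0.0, -0.001, 1.0, 0.0]
force: [0.2, -0.9, -2.6]
opening: 0.16
t 9.5 tcp [0.479  0.2396 0.1913] yaw -179.87 zax [-4.e-04  3.e-04 -1.e+00] F [ 0.23 -0.91 -2.57] T [0.04 0.15 0.01] op 0.16 J [ 0.29  0.24 -0.95  1.76  0.21  1.24  0.86]
```

View pics/s4.png

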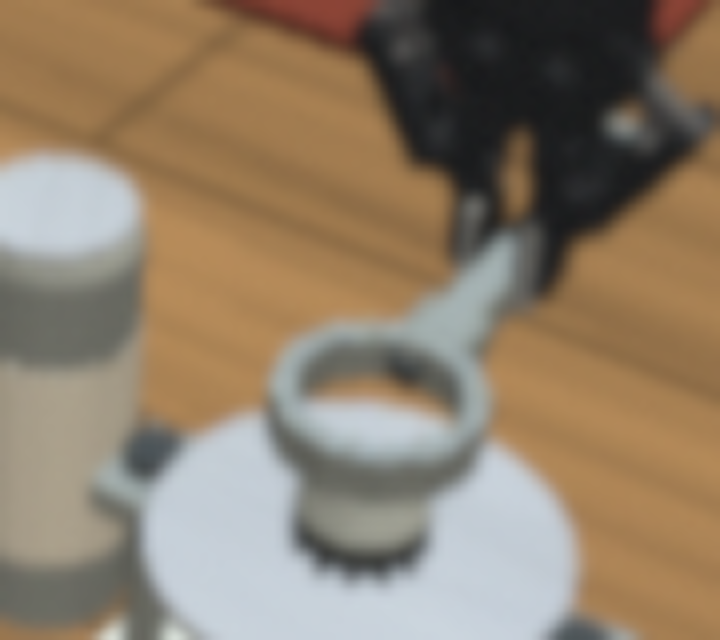

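View pics/t4.png

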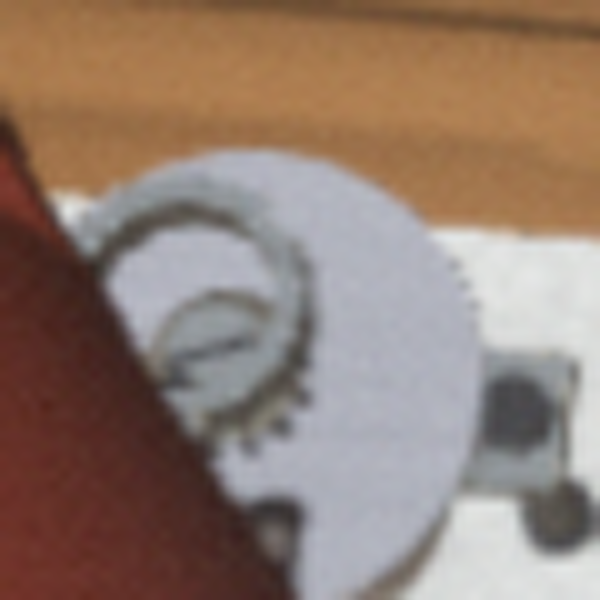

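Run:
```python
from h import *
im=cv2.imread("pics/s4.png"); im2=cv2.imread("pics/t4.png")
def draw(im,n,o,s,c,r,z,col):
    th=np.linspace(0,2*np.pi,80); P=np.c_[c[0]+r*np.cos(th),c[1]+r*np.sin(th),np.full(80,z)]
    q=(proj(n,P)-o+.5)*s-.5; cv2.polylines(im,[q.round().astype(int)],True,col,1)
rc=np.array([.479,.2396])-OFF
print(rc)
for i,n,o,s in((im,"scene",[270,160],8),(im2,"top",[160,120],10)):
    draw(i,n,o,s,PRESS,.036,.2066,(0,0,255)); draw(i,n,o,s,PRESS,.0275,.2066,(0,0,255)); draw(i,n,o,s,PRESS,.076,.134,(255,0,0)); draw(i,n,o,s,PRESS,.015,.166,(0,255,0))
cv2.imwrite("pics/c4.png",np.hstack([cv2.resize(im,(450,400)),cv2.resize(im2,(350,350))[:350] if 0 else cv2.copyMakeBorder(cv2.resize(im2,(350,350)),0,50,0,0,0)]))
cv2.imwrite("pics/s4o.png",im);cv2.imwrite("pics/t4o.png",im2)
```

```text
[0.566035   0.24052128]
```

View pics/s4o.png

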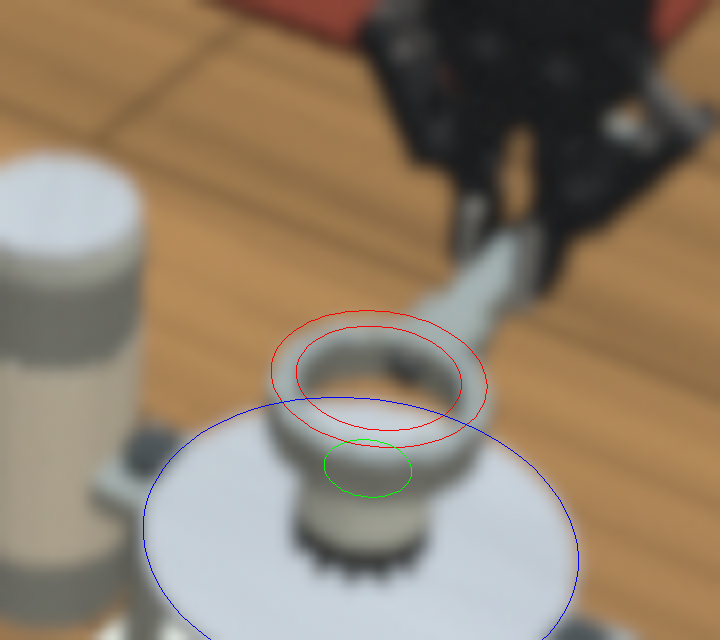

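View pics/t4o.png

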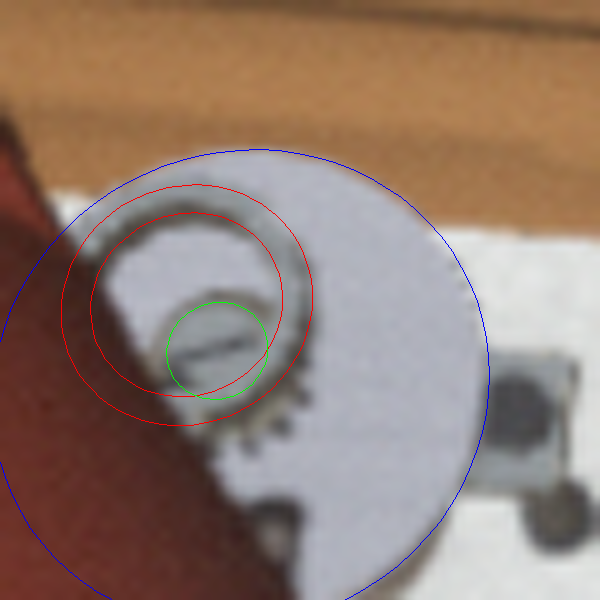

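```bash
python3 -m pendant '{"slide":[[0.022,0,0],[0,0,0.08],[0,0,0.08],[0,0,0.06],[0,0,0],[0,0,0]],"delta_rot":[[0,0,0],[0,0,0],[0,0,0],[0,0,0],[0,0,0],[0,0,0]],"grip":[0,0,0,0,0,0]}'
python3 - <<'E'
from h import *
show()
for n in("top","scene"):
    p,d=eyes.grab_frame(n);p=p[...,::-1]
    if n=="top": crop(p,160,120,60,60,10,"t5.png")
    else: crop(p,270,160,90,80,8,"s5.png")
E
```

```text
time_s: 10.2
tcp_pos: [0.4762, 0.2394, 0.1645]
eef_rot: [-0.0, -0.001, 1.0, 0.0]
force: [0.9, -0.2, -3.0]
opening: 0.164
t 10.2 tcp [0.4762 0.2394 0.1645] yaw -179.88 zax [-7.e-04  0.e+00 -1.e+00] F [ 0.91 -0.19 -2.99] T [ 0.06  0.15 -0.03] op 0.164 J [ 0.28  0.26 -0.94  1.8   0.23  1.19  0.84]
```

View pics/s5.png

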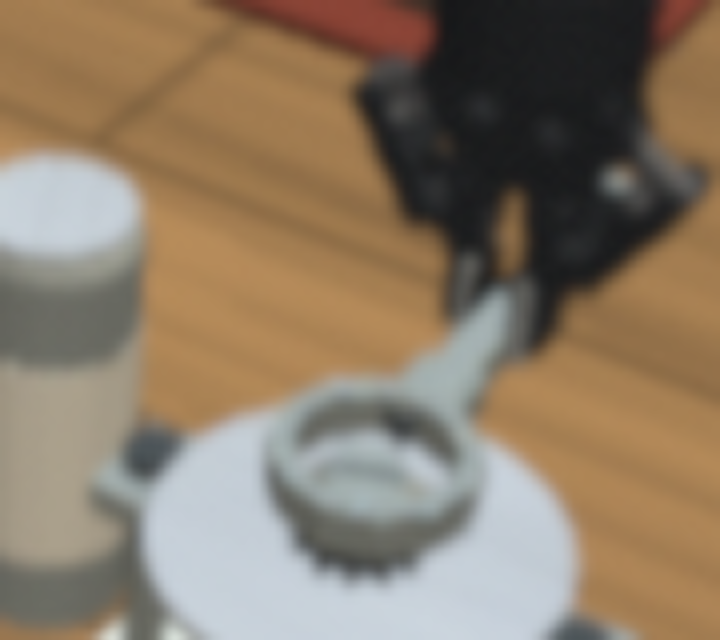

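View pics/t5.png

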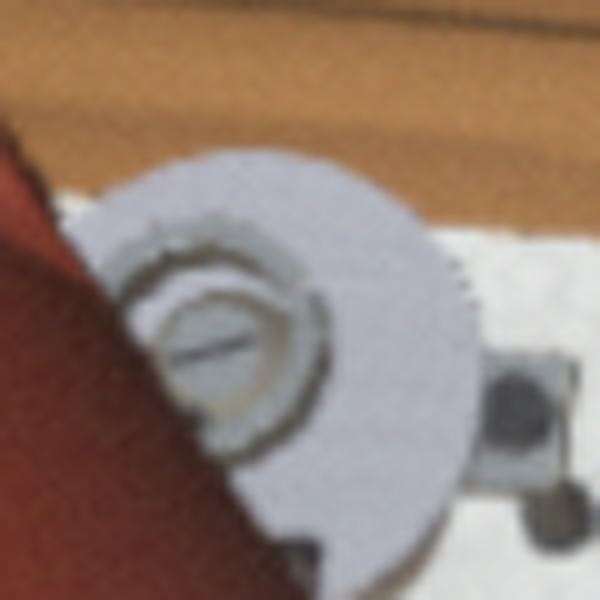

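```bash
python3 -m pendant '{"slide":[[0,0,0.05],[0,0,0.05],[0,0,0.05],[0,0,0]],"delta_rot":[[0,0,0],[0,0,0],[0,0,0],[0,0,0]],"grip":[0,0,0,0]}' 
python3 -c "
from h import *;show()"
```

```text
time_s: 10.7
tcp_pos: [0.4755, 0.2391, 0.1455]
eef_rot: [-0.001, -0.001, 1.0, -0.0]
force: [-1.6, -0.1, -4.4]
opening: 0.166
t 10.7 tcp [0.4755 0.2391 0.1455] yaw -179.87 zax [-2.1e-03 -6.0e-04 -1.0e+00] F [-1.59 -0.06 -4.37] T [0.03 0.47 0.01] op 0.166 J [ 0.27  0.28 -0.93  1.82  0.25  1.16  0.83]
```

```bash
python3 -m pendant '{"slide":[[0,0,0.03],[0,0,0.03],[0,0,0],[0,0,0]],"delta_rot":[[0,0,0],[0,0,0],[0,0,0],[0,0,0]],"grip":[0,0,0,0]}'
python3 - <<'E'
from h import *
show()
for n in("top","scene"):
    p,d=eyes.grab_frame(n);p=p[...,::-1]
    if n=="top": crop(p,160,120,60,60,10,"t6.png")
    else: crop(p,270,160,90,80,8,"s6.png")
E
```

```text
time_s: 11.1
tcp_pos: [0.4763, 0.2394, 0.1395]
eef_rot: [-0.0, -0.001, 1.0, -0.0]
force: [-0.7, 0.9, -3.9]
opening: 0.161
t 11.1 tcp [0.4763 0.2394 0.1395] yaw -179.89 zax [-2.e-04 -0.e+00 -1.e+00] F [-0.7   0.85 -3.87] T [-0.06  0.38 -0.03] op 0.161 J [ 0.26  0.29 -0.93  1.83  0.26  1.15  0.82]
```

View pics/s6.png

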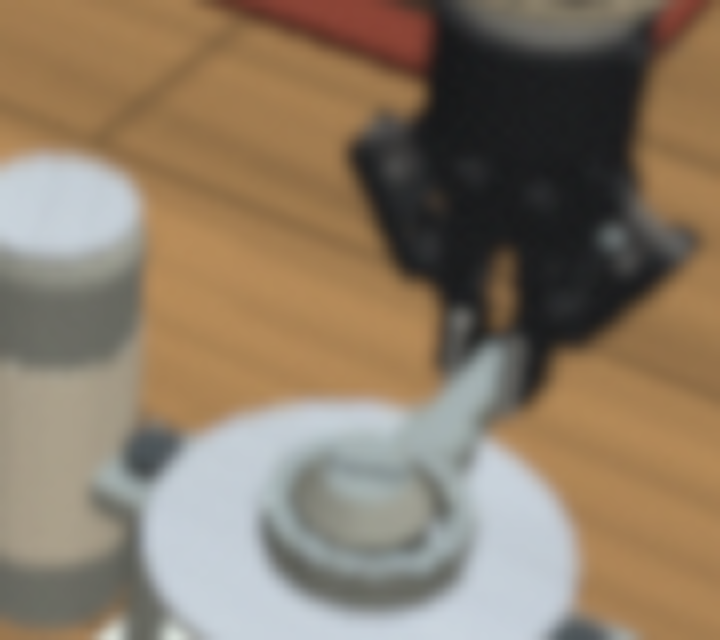

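View pics/t6.png

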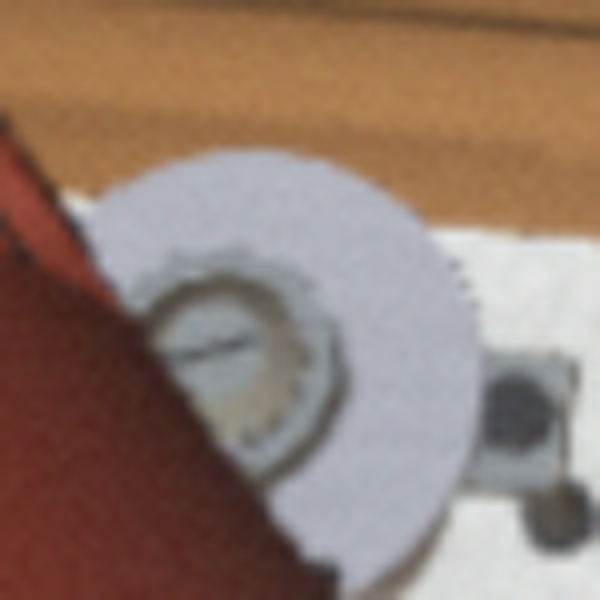

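```bash
cat >> h.py <<'E'
P=np.array([.567,.238]); L=.0897
def arc(yaw,z=None):
    s,R=st(); y=np.radians(yaw); p=[*(P+L*np.array([np.cos(y),np.sin(y)])),s["tcp_pos"][2] if z is None else z]; 
    y0=np.arctan2(R[1,0],R[0,0]); pi=P+L*np.array([np.cos(y0),np.sin(y0)]); print("arc err at present yaw, mm (tool)",(R.T@np.array([*(pi-s["tcp_pos"][:2]),0])*1e3).round(2))
E
python3 -m pendant '{"slide":[[-0.0073,-0.104,0],[-0.0073,-0.104,0],[-0.0073,-0.104,0]],"delta_rot":[[0,0,-0.0444],[0,0,-0.0444],[0,0,-0.0444]],"grip":[0,0,0]}' 
python3 -c "
from h import *;show();arc(0)"
```

```text
time_s: 11.5
tcp_pos: [0.4837, 0.2031, 0.1396]
eef_rot: [-0.0, -0.212, 0.977, 0.0]
force: [-0.6, -0.4, -3.7]
opening: 0.164
t 11.5 tcp [0.4837 0.2031 0.1396] yaw -155.52 zax [-3.e-04  2.e-04 -1.e+00] F [-0.57 -0.44 -3.73] T [-0.17  0.27  0.04] op 0.164 J [ 0.39  0.29 -0.99  1.84  0.27  1.15  1.3 ]
arc err at present yaw, mm (tool) [-0.55 -2.72 -0.  ]
```

```bash
python3 -m pendant '{"slide":[[-0.0073,-0.109,0],[-0.0073,-0.109,0],[-0.0073,-0.104,0],[0,0,0]],"delta_rot":[[0,0,-0.0444],[0,0,-0.0444],[0,0,-0.0444],[0,0,0]],"grip":[0,0,0,0]}'
python3 - <<'E'
from h import *
show();arc(0)
for n in("top","scene"):
    p,d=eyes.grab_frame(n);p=p[...,::-1]
    if n=="top": crop(p,110,110,150,110,5,"t7.png")
    else: crop(p,240,130,170,150,4,"s7.png")
E
```

```text
time_s: 11.9
tcp_pos: [0.5077, 0.17, 0.1393]
eef_rot: [-0.0, -0.407, 0.913, -0.0]
force: [-1.4, -2.0, -3.6]
opening: 0.164
t 11.9 tcp [0.5077 0.17   0.1393] yaw -131.96 zax [-2.e-04 -4.e-04 -1.e+00] F [-1.44 -1.97 -3.62] T [-0.49  0.19 -0.04] op 0.164 J [ 0.49  0.34 -1.05  1.82  0.32  1.17  1.75]
arc err at present yaw, mm (tool) [-0.55  1.38 -0.  ]
```

View pics/s7.png

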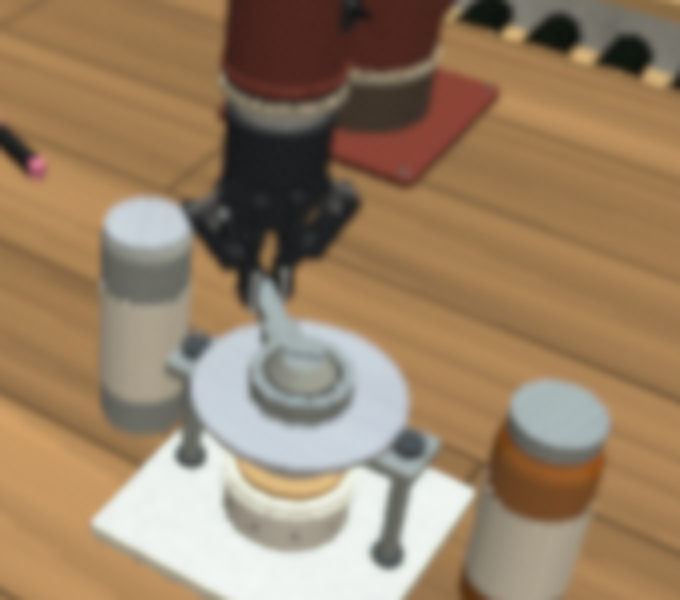

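View pics/t7.png

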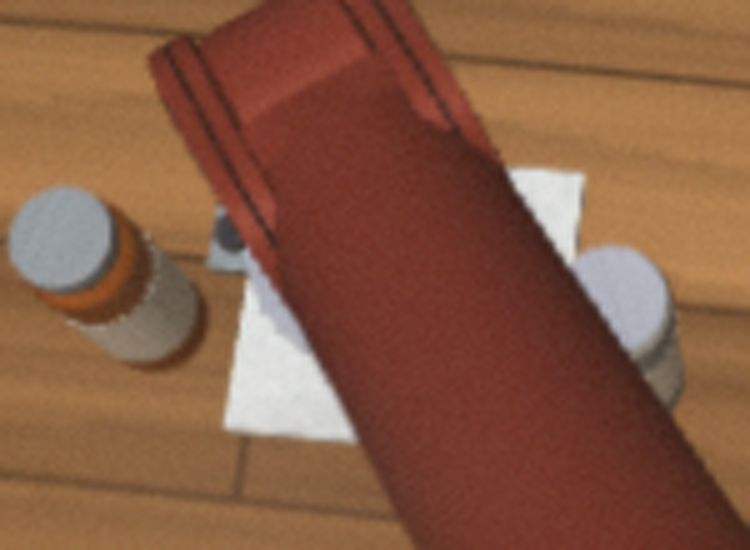

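```bash
python3 -m pendant '{"slide":[[-0.0073,0.104,0],[-0.0073,0.104,0],[-0.0073,0.104,0],[-0.0073,0.104,0],[-0.0073,0.104,0],[-0.0073,0.104,0]],"delta_rot":[[0,0,0.0444],[0,0,0.0444],[0,0,0.0444],[0,0,0.0444],[0,0,0.0444],[0,0,0.0444]],"grip":[0,0,0,0,0,0]}'
python3 - <<'E'
from h import *
show();arc(0)
p,d=eyes.grab_frame("scene");p=p[...,::-1]; crop(p,270,190,90,80,8,"s8.png")
E
```

```text
time_s: 12.6
tcp_pos: [0.4767, 0.2359, 0.1392]
eef_rot: [-0.0, 0.005, 1.0, -0.002]
force: [0.3, -11.6, -1.9]
opening: 0.161
t 12.6 tcp [0.4767 0.2359 0.1392] yaw 179.38 zax [-5.0e-04 -4.9e-03 -1.0e+00] F [  0.27 -11.57  -1.92] T [-2.56  0.11 -0.75] op 0.161 J [ 0.26  0.29 -0.92  1.83  0.25  1.15  0.81]
arc err at present yaw, mm (tool) [-0.58  3.03 -0.01]
```

View pics/s8.png

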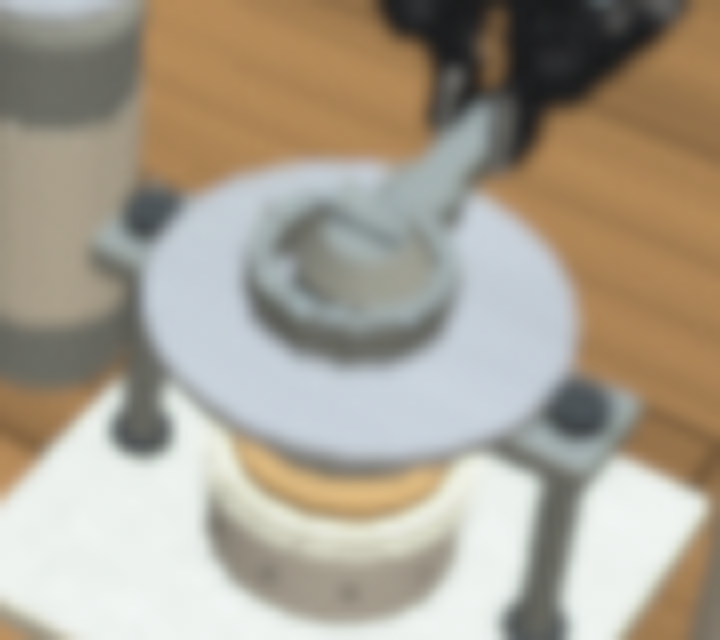

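```bash
python3 -m pendant '{"slide":[[-0.0073,0.104,0],[-0.0073,0.104,0],[-0.0073,0.104,0],[-0.0073,0.104,0],[-0.0073,0.104,0],[-0.0073,0.104,0]],"delta_rot":[[0,0,0.0444],[0,0,0.0444],[0,0,0.0444],[0,0,0.0444],[0,0,0.0444],[0,0,0.0444]],"grip":[0,0,0,0,0,0]}'
python3 - <<'E'
from h import *
show();arc(0)
p,d=eyes.grab_frame("scene");p=p[...,::-1]; crop(p,240,150,170,130,4,"s9.png")
E
```

```text
time_s: 13.25
tcp_pos: [0.5048, 0.3038, 0.1389]
eef_rot: [-0.001, 0.41, 0.912, -0.003]
force: [-6.1, -9.3, 0.6]
opening: 0.163
t 13.25 tcp [0.5048 0.3038 0.1389] yaw 131.55 zax [-0.0034 -0.0042 -1.    ] F [-6.13 -9.26  0.6 ] T [-2.12  1.33 -0.67] op 0.163 J [-0.    0.38 -0.76  1.7   0.28  1.18 -0.11]
arc err at present yaw, mm (tool) [-0.83  2.88 -0.01]
```

View pics/s9.png

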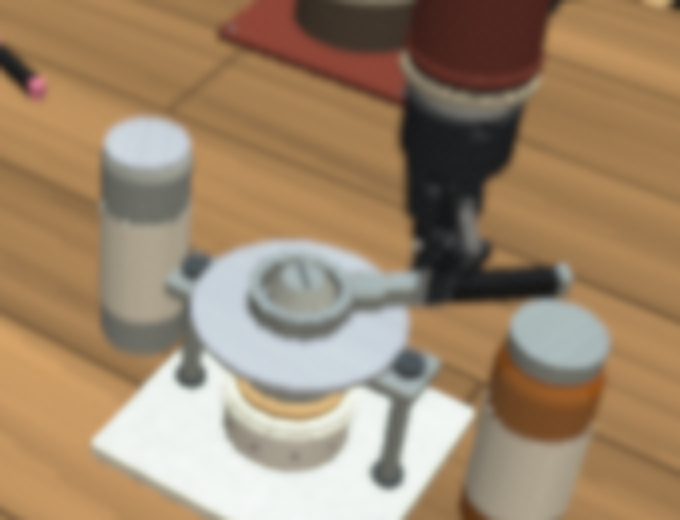

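```bash
python3 -m pendant '{"slide":[[-0.0073,-0.104,0],[-0.0073,-0.104,0],[-0.0073,-0.104,0],[-0.0073,-0.104,0],[-0.0073,-0.104,0],[-0.0073,-0.104,0],[-0.0073,-0.104,0],[-0.0073,-0.104,0],[-0.0073,-0.104,0],[-0.0073,-0.104,0],[-0.0073,-0.104,0],[-0.0073,-0.104,0]],"delta_rot":[[0,0,-0.0444],[0,0,-0.0444],[0,0,-0.0444],[0,0,-0.0444],[0,0,-0.0444],[0,0,-0.0444],[0,0,-0.0444],[0,0,-0.0444],[0,0,-0.0444],[0,0,-0.0444],[0,0,-0.0444],[0,0,-0.0444]],"grip":[0,0,0,0,0,0,0,0,0,0,0,0]}'
python3 - <<'E'
from h import *
show();arc(0)
p,d=eyes.grab_frame("scene");p=p[...,::-1]; crop(p,270,190,90,80,8,"s10.png")
t=lambda o,s,u,v:((u+.5)/s-.5+o[0],(v+.5)/s-.5+o[1])
def ang(n,o,s,a,b):
    A=onz(n,*t(o,s,*a),.166);B=onz(n,*t(o,s,*b),.166); return np.degrees(np.arctan2(*(B-A)[[1,0]]))%180
print("initial",ang("top",[160,120],10,(175,360),(255,338)),"mid",ang("scene",[270,190],8,(325,210),(400,245)),"end",ang("scene",[240,150],4,(300,262),(312,285)))
E
```

```text
time_s: 14.5
tcp_pos: [0.5061, 0.1725, 0.1397]
eef_rot: [-0.0, -0.409, 0.913, -0.0]
force: [-1.8, -1.1, -2.6]
opening: 0.16
t 14.5 tcp [0.5061 0.1725 0.1397] yaw -131.74 zax [-1.e-04 -2.e-04 -1.e+00] F [-1.83 -1.15 -2.57] T [-0.14  0.46  0.08] op 0.16 J [ 0.48  0.34 -1.05  1.82  0.32  1.17  1.75]
arc err at present yaw, mm (tool) [ 0.23 -1.86  0.  ]
initial 111.90225101292214 mid 88.99001902520641 end 49.42775811545439
```

View pics/s10.png

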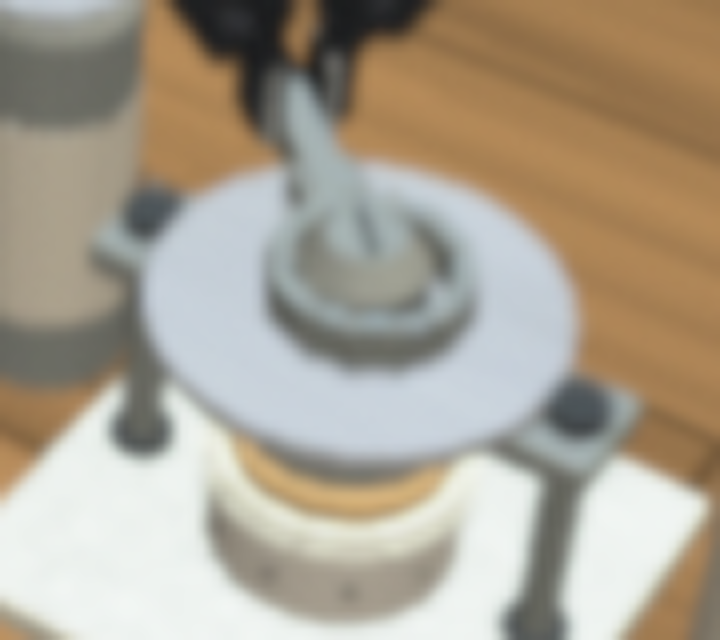

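```bash
python3 -m pendant '{"slide":[[-0.0073,0.104,0],[-0.0073,0.104,0],[-0.0073,0.104,0],[-0.0073,0.104,0],[-0.0073,0.104,0],[-0.0073,0.104,0]],"delta_rot":[[0,0,0.0444],[0,0,0.0444],[0,0,0.0444],[0,0,0.0444],[0,0,0.0444],[0,0,0.0444]],"grip":[0,0,0,0,0,0]}' 
python3 -m pendant '{"slide":[[-0.0073,0.104,0],[-0.0073,0.104,0],[-0.0073,0.104,0]],"delta_rot":[[0,0,0.0444],[0,0,0.0444],[0,0,0.0444]],"grip":[0,0,0]}'
python3 -c "
from h import *;show();arc(0)"
```

```text
time_s: 15.15
tcp_pos: [0.4771, 0.2362, 0.1392]
eef_rot: [0.0, 0.007, 1.0, -0.002]
force: [3.4, -11.1, -3.4]
opening: 0.161
time_s: 15.45
tcp_pos: [0.4842, 0.2728, 0.139]
eef_rot: [-0.0, 0.214, 0.977, -0.002]
force: [-0.7, -11.8, -3.1]
opening: 0.162
t 15.45 tcp [0.4842 0.2728 0.139 ] yaw 155.3 zax [-0.0012 -0.0047 -1.    ] F [ -0.66 -11.78  -3.15] T [-2.47  0.13 -0.61] op 0.162 J [ 0.12  0.32 -0.84  1.78  0.27  1.16  0.34]
arc err at present yaw, mm (tool) [-0.06  2.95 -0.01]
```

```bash
python3 -m pendant '{"slide":[[-0.0073,0.104,0],[-0.0073,0.104,0],[-0.0073,0.104,0]],"delta_rot":[[0,0,0.0444],[0,0,0.0444],[0,0,0.0444]],"grip":[0,0,0]}'
python3 - <<'E'
from h import *
show();arc(0)
p,d=eyes.grab_frame("scene");p=p[...,::-1]; crop(p,270,190,90,80,8,"s11.png")
E
```

```text
time_s: 15.75
tcp_pos: [0.5055, 0.3034, 0.1388]
eef_rot: [-0.0, 0.412, 0.911, -0.003]
force: [-3.3, -10.7, -1.8]
opening: 0.165
t 15.75 tcp [0.5055 0.3034 0.1388] yaw 131.38 zax [-0.0024 -0.0046 -1.    ] F [ -3.28 -10.75  -1.78] T [-2.41  0.79 -0.62] op 0.165 J [-0.    0.38 -0.75  1.7   0.28  1.18 -0.11]
arc err at present yaw, mm (tool) [-0.05  2.92 -0.01]
```

View pics/s11.png

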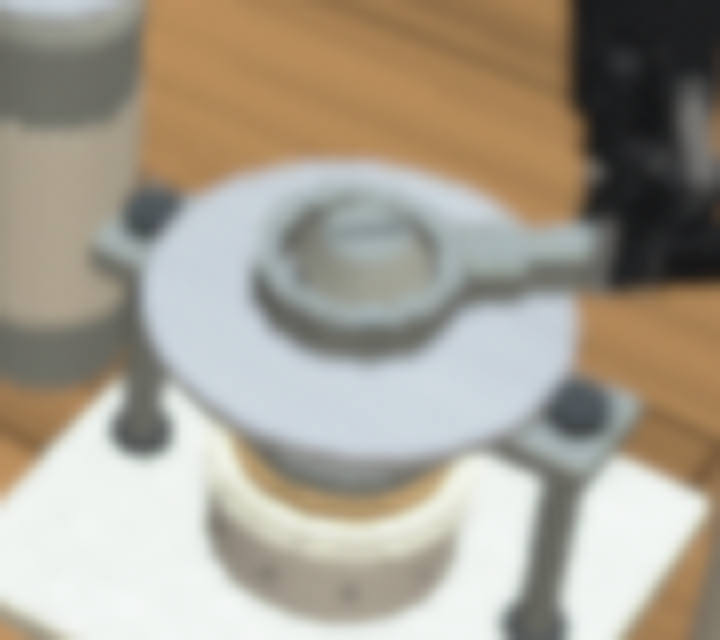

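```bash
python3 -m pendant '{"slide":[[-0.0073,-0.104,0],[-0.0073,-0.104,0],[-0.0073,-0.104,0],[-0.0073,-0.104,0],[-0.0073,-0.104,0],[-0.0073,-0.104,0],[-0.0073,-0.104,0],[-0.0073,-0.104,0],[-0.0073,-0.104,0],[-0.0073,-0.104,0],[-0.0073,-0.104,0],[-0.0073,-0.104,0]],"delta_rot":[[0,0,-0.0444],[0,0,-0.0444],[0,0,-0.0444],[0,0,-0.0444],[0,0,-0.0444],[0,0,-0.0444],[0,0,-0.0444],[0,0,-0.0444],[0,0,-0.0444],[0,0,-0.0444],[0,0,-0.0444],[0,0,-0.0444]],"grip":[0,0,0,0,0,0,0,0,0,0,0,0]}'
python3 - <<'E'
from h import *
show();arc(0)
c=eyes.camera_info("scene"); o=-c["R"].T@c["t"]; Pc=np.array([.5685,.2372]); d=(o[:2]-Pc)/np.hypot(*(o[:2]-Pc))
for z in (.072,.076,.08,.084,.088): 
    q=(proj("scene",[[*(Pc+.04*d),z]])[0]-[270,190]+.5)*8-.5; print(z,q.round(1))
q=(proj("scene",[[*(Pc+.051*d),.072]])[0]-[270,190]+.5)*8-.5; print("lid edge",q.round(1))
E
```

```text
time_s: 17.0
tcp_pos: [0.506, 0.1726, 0.1397]
eef_rot: [-0.0, -0.408, 0.913, -0.0]
force: [-1.6, -0.7, -3.4]
opening: 0.162
t 17.0 tcp [0.506  0.1726 0.1397] yaw -131.88 zax [-2.e-04 -1.e-04 -1.e+00] F [-1.63 -0.7  -3.35] T [-0.17  0.45  0.05] op 0.162 J [ 0.48  0.33 -1.04  1.82  0.31  1.17  1.75]
arc err at present yaw, mm (tool) [ 0.29 -1.71 -0.  ]
0.072 [334. 505.]
0.076 [334.9 497.2]
0.08 [335.9 489.3]
0.084 [336.8 481.4]
0.088 [337.8 473.5]
lid edge [331.2 527.7]
```

```bash
python3 -m pendant '{"slide":[[-0.0073,0.104,0],[-0.0073,0.104,0],[-0.0073,0.104,0],[-0.0073,0.104,0],[-0.0073,0.104,0],[-0.0073,0.104,0]],"delta_rot":[[0,0,0.0444],[0,0,0.0444],[0,0,0.0444],[0,0,0.0444],[0,0,0.0444],[0,0,0.0444]],"grip":[0,0,0,0,0,0]}' 
python3 -m pendant '{"slide":[[-0.0073,0.104,0],[-0.0073,0.104,0]],"delta_rot":[[0,0,0.0444],[0,0,0.0444]],"grip":[0,0]}'
```

```text
time_s: 17.6
tcp_pos: [0.4767, 0.2361, 0.1392]
eef_rot: [-0.0, 0.007, 1.0, -0.002]
force: [-1.0, -12.0, -2.2]
opening: 0.165
time_s: 17.8
tcp_pos: [0.4794, 0.2611, 0.139]
eef_rot: [-0.001, 0.145, 0.989, -0.003]
force: [-12.2, -13.5, 0.1]
opening: 0.161
```

```bash
python3 -m pendant '{"slide":[[-0.0073,0.104,0],[-0.0073,0.104,0]],"delta_rot":[[0,0,0.0444],[0,0,0.0444]],"grip":[0,0]}'
python3 -c "
from h import *;show();arc(0)"
```

```text
time_s: 18.0
tcp_pos: [0.4849, 0.278, 0.1383]
eef_rot: [-0.003, 0.28, 0.96, -0.011]
force: [-21.0, -57.3, 33.4]
opening: 0.162
t 18.0 tcp [0.4849 0.278  0.1383] yaw 147.49 zax [-0.0121 -0.0194 -0.9997] F [-21.01 -57.28  33.42] T [-13.25   4.57   1.24] op 0.162 J [ 0.07  0.34 -0.81  1.76  0.27  1.18  0.19]
arc err at present yaw, mm (tool) [-1.05 10.36 -0.24]
```

Resistance jumped to about 70 N, which is likely the hard stop. I'll back off and look.

```bash
python3 -m pendant '{"slide":[[-0.0073,-0.104,0],[-0.003,-0.05,0],[0,0,0]],"delta_rot":[[0,0,-0.0444],[0,0,-0.0222],[0,0,0]],"grip":[0,0,0]}'
python3 - <<'E'
from h import *
show();arc(0)
p,d=eyes.grab_frame("scene");p=p[...,::-1]; crop(p,270,190,90,80,8,"s12.png")
E
```

```text
time_s: 18.3
tcp_pos: [0.4818, 0.2655, 0.1387]
eef_rot: [-0.001, 0.176, 0.984, -0.003]
force: [-3.5, -13.7, -1.8]
opening: 0.164
t 18.3 tcp [0.4818 0.2655 0.1387] yaw 159.76 zax [-0.0021 -0.0061 -1.    ] F [ -3.47 -13.69  -1.82] T [-2.86  0.76 -0.25] op 0.164 J [ 0.14  0.32 -0.85  1.79  0.26  1.16  0.42]
arc err at present yaw, mm (tool) [ 0.22  3.71 -0.02]
```

View pics/s12.png

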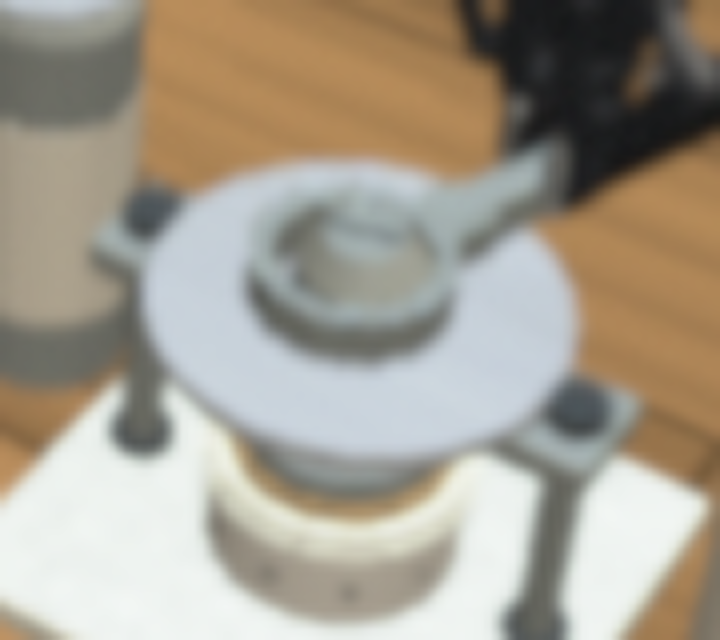

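Run:
```python
from h import *
ims=[cv2.imread(f"pics/{n}.png")[380:560,180:500] for n in("s8","s11","s12")]
cv2.imwrite("pics/cmp.png",cv2.resize(np.vstack(ims),None,fx=1.1,fy=1.1))
p,d=eyes.grab_frame("scene"); C=cloud("scene",d)
for v in range(244,262): print(v,C[v,312].round(4),C[v,316].round(4), p[v,314])
t=lambda o,s,u,v:((u+.5)/s-.5+o[0],(v+.5)/s-.5+o[1])
def ang(n,o,s,a,b):
    A=onz(n,*t(o,s,*a),.166);B=onz(n,*t(o,s,*b),.166); return np.degrees(np.arctan2(*(B-A)[[1,0]]))%180
print(ang("scene",[270,190],8,(350,200),(378,245)),ang("scene",[270,190],8,(335,240),(402,225)),ang("scene",[270,190],8,(335,218),(402,240)))
```

```text
244 [0.6296 0.2654 0.1341] [0.6243 0.2744 0.1351] [202 211 220]
245 [0.6349 0.2682 0.1364] [0.6277 0.2763 0.1353] [199 208 217]
246 [0.6361 0.2692 0.1342] [0.6299 0.2777 0.1342] [186 193 199]
247 [0.636  0.2695 0.1305] [0.6321 0.2791 0.1332] [162 166 167]
248 [0.6367 0.2702 0.1277] [0.6306 0.2788 0.1279] [148 151 149]
249 [0.6013 0.2536 0.0837] [0.5973 0.2639 0.0867] [143 149 147]
250 [0.6054 0.2559 0.0845] [0.5977 0.2645 0.0834] [129 134 129]
251 [0.6032 0.2552 0.0782] [0.5978 0.265  0.0797] [117 117 108]
252 [0.6028 0.2555 0.0739] [0.5975 0.2652 0.0755] [133 122 102]
253 [0.6042 0.2565 0.0717] [0.5981 0.2659 0.0723] [159 136 101]
254 [0.6055 0.2575 0.0693] [0.5974 0.266  0.0677] [178 155 120]
255 [0.6065 0.2584 0.0666] [0.5967 0.2661 0.0631] [209 200 172]
256 [0.608  0.2595 0.0645] [0.6023 0.269  0.0657] [227 227 209]
257 [0.6105 0.261  0.0636] [0.6027 0.2696 0.0623] [221 221 204]
258 [0.608  0.2602 0.0566] [0.6017 0.2696 0.0571] [209 207 190]
259 [0.6132 0.263  0.0589] [0.6061 0.272  0.0585] [202 200 182]
260 [0.6123 0.263  0.0539] [0.6066 0.2726 0.0552] [185 180 163]
261 [0.6078 0.2613 0.0446] [0.6011 0.2706 0.0447] [170 163 147]
53.06893275940137 144.3187165402367 98.68641650493133
```

View pics/cmp.png

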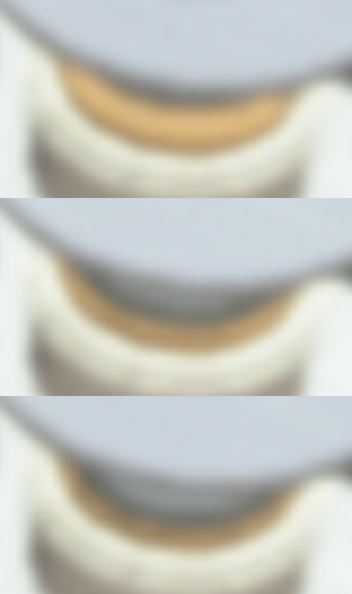

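```bash
python3 -m pendant '{"slide":[[-0.003,-0.05,0],[-0.001,-0.025,0],[0,0,0]],"delta_rot":[[0,0,-0.0222],[0,0,-0.011],[0,0,0]],"grip":[0,0,0]}'
python3 -c "
from h import *;show();arc(0)"
```

```text
time_s: 18.7
tcp_pos: [0.4792, 0.2578, 0.1388]
eef_rot: [-0.001, 0.125, 0.992, -0.002]
force: [-4.3, -11.2, -2.6]
opening: 0.163
t 18.7 tcp [0.4792 0.2578 0.1388] yaw 165.66 zax [-0.0024 -0.0046 -1.    ] F [ -4.29 -11.25  -2.62] T [-2.26  0.88 -0.78] op 0.163 J [ 0.18  0.31 -0.87  1.8   0.26  1.16  0.54]
arc err at present yaw, mm (tool) [-0.25  2.57 -0.01]
```

```bash
python3 -m pendant '{"slide":[[-0.003,-0.05,0],[0,-0.05,0],[0,0,0]],"delta_rot":[[0,0,-0.0222],[0,0,-0.0222],[0,0,0]],"grip":[0,0,0]}'
python3 - <<'E'
from h import *
show();arc(0)
p,d=eyes.grab_frame("scene");p=p[...,::-1]; crop(p,295,200,40,40,10,"a.png")
a=cv2.imread("pics/a.png"); b=cv2.resize(cv2.imread("pics/s12.png")[80:400,200:520],(400,400)); cv2.imwrite("pics/s13.png",np.hstack([b,a]))
C=cloud("scene",d)
for v in range(248,256): print(v,C[v,312].round(4),C[v,316].round(4))
E
```

```text
time_s: 19.0
tcp_pos: [0.4774, 0.2474, 0.1392]
eef_rot: [-0.0, 0.054, 0.999, -0.001]
force: [-0.7, -5.1, -4.6]
opening: 0.165
t 19.0 tcp [0.4774 0.2474 0.1392] yaw 173.8 zax [-0.001  -0.0021 -1.    ] F [-0.69 -5.13 -4.64] T [-1.12  0.51 -0.34] op 0.165 J [ 0.22  0.3  -0.9   1.82  0.25  1.15  0.7 ]
arc err at present yaw, mm (tool) [-0.42  0.29 -0.  ]
248 [0.6364 0.27   0.1274] [1.241  0.5585 0.8138]
249 [0.6044 0.2551 0.0872] [0.5951 0.2629 0.0843]
250 [0.605  0.2557 0.0841] [0.598  0.2646 0.0837]
251 [0.6034 0.2554 0.0784] [0.5981 0.2651 0.0801]
252 [0.6024 0.2553 0.0735] [0.5968 0.2649 0.0748]
253 [0.6066 0.2576 0.0744] [0.5987 0.2662 0.0731]
254 [0.6045 0.257  0.0682] [0.5974 0.266  0.0677]
255 [0.604  0.2572 0.0636] [0.5977 0.2665 0.0642]
```

View pics/s13.png

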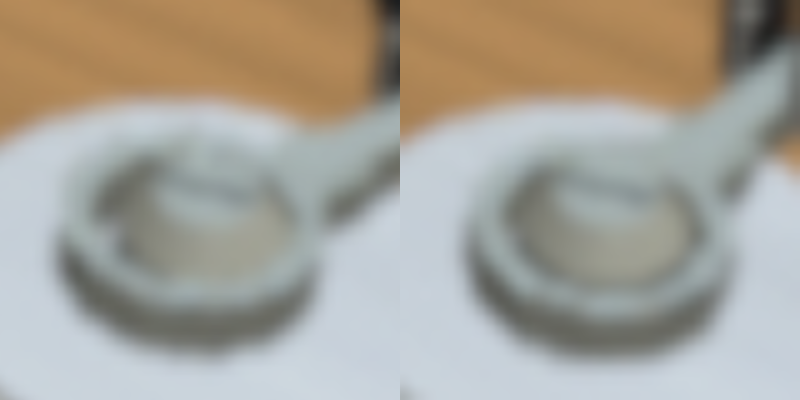

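The slot stayed put while I swung back. I'll do one more short pull to confirm the stop.

```bash
python3 -m pendant '{"slide":[[-0.0073,-0.104,0],[-0.0073,-0.104,0],[-0.0073,-0.104,0],[-0.0073,-0.104,0],[0,0,0]],"delta_rot":[[0,0,-0.0444],[0,0,-0.0444],[0,0,-0.0444],[0,0,-0.0444],[0,0,0]],"grip":[0,0,0,0,0]}'
python3 -m pendant '{"slide":[[-0.0073,0.104,0],[-0.0073,0.104,0]],"delta_rot":[[0,0,0.0444],[0,0,0.0444]],"grip":[0,0]}'
python3 -m pendant '{"slide":[[-0.002,0.052,0]],"delta_rot":[[0,0,0.0222]],"grip":[0]}'
```

```text
time_s: 19.55
tcp_pos: [0.487, 0.1991, 0.1394]
eef_rot: [-0.0, -0.224, 0.975, -0.0]
force: [-0.5, -3.7, -3.3]
opening: 0.161
time_s: 19.75
tcp_pos: [0.4781, 0.2195, 0.1386]
eef_rot: [-0.002, -0.079, 0.997, -0.004]
force: [-4.7, -29.2, 1.9]
opening: 0.165
time_s: 19.85
tcp_pos: [0.4771, 0.2235, 0.1384]
eef_rot: [-0.002, -0.045, 0.999, -0.006]
force: [-8.3, -35.7, 10.9]
opening: 0.162
```

```bash
python3 -m pendant '{"slide":[[-0.002,0.052,0]],"delta_rot":[[0,0,0.0222]],"grip":[0]}'
python3 -m pendant '{"slide":[[-0.002,0.052,0]],"delta_rot":[[0,0,0.0222]],"grip":[0]}'
python3 -c "
from h import *;show();arc(0)"
```

```text
time_s: 19.95
tcp_pos: [0.4764, 0.2276, 0.1382]
eef_rot: [-0.003, -0.011, 1.0, -0.008]
force: [-11.9, -41.6, 16.4]
opening: 0.165
time_s: 20.05
tcp_pos: [0.4768, 0.2312, 0.1382]
eef_rot: [-0.002, 0.025, 1.0, -0.011]
force: [-19.1, -59.3, 26.2]
opening: 0.165
t 20.05 tcp [0.4768 0.2312 0.1382] yaw 177.19 zax [-0.0053 -0.0209 -0.9998] F [-19.08 -59.35  26.21] T [-13.06   3.9    1.11] op 0.165 J [ 0.24  0.29 -0.9   1.83  0.26  1.16  0.77]
arc err at present yaw, mm (tool) [-0.09 11.18 -0.24]
```

The stop is confirmed: stiff again exactly one tooth (30°) from the first contact. Now I'll relax and release.

```bash
python3 -m pendant '{"slide":[[-0.0073,-0.104,0],[-0.0073,-0.104,0],[-0.003,-0.05,0],[0,0,0],[0,0,0]],"delta_rot":[[0,0,-0.0444],[0,0,-0.0444],[0,0,-0.0222],[0,0,0],[0,0,0]],"grip":[0,0,0,0,0]}'
python3 -c "
from h import *;show();arc(0)"
```

```text
time_s: 20.55
tcp_pos: [0.4829, 0.2094, 0.1392]
eef_rot: [-0.0, -0.151, 0.989, -0.002]
force: [2.5, -11.6, -4.1]
opening: 0.161
t 20.55 tcp [0.4829 0.2094 0.1392] yaw -162.63 zax [ 3.0e-04 -3.7e-03 -1.0e+00] F [  2.46 -11.61  -4.1 ] T [-2.54 -0.33 -0.8 ] op 0.161 J [ 0.35  0.29 -0.96  1.84  0.26  1.15  1.17]
arc err at present yaw, mm (tool) [ 0.86  2.17 -0.01]
```

```bash
python3 -m pendant '{"slide":[[0,-0.03,0],[0,-0.02,0],[0,0,0]],"delta_rot":[[0,0,-0.015],[0,0,-0.01],[0,0,0]],"grip":[0,0,0]}'
python3 -c "
from h import *;show();arc(0)"
```

```text
time_s: 20.85
tcp_pos: [0.4849, 0.2042, 0.1393]
eef_rot: [-0.0, -0.19, 0.982, -0.002]
force: [2.2, -10.0, -5.2]
opening: 0.163
t 20.85 tcp [0.4849 0.2042 0.1393] yaw -158.04 zax [ 6.e-04 -3.e-03 -1.e+00] F [ 2.2  -9.97 -5.15] T [-2.23 -0.43 -0.69] op 0.163 J [ 0.37  0.29 -0.97  1.84  0.26  1.15  1.26]
arc err at present yaw, mm (tool) [ 0.9   0.67 -0.  ]
```

```bash
python3 -m pendant '{"slide":[[0,-0.03,0],[0,-0.01,0],[0,0,0.006],[0,0,0]],"delta_rot":[[0,0,0],[0,0,0],[0,0,0],[0,0,0]],"grip":[0,0,0,0]}'
python3 -c "
from h import *;show();arc(0)"
```

```text
time_s: 21.25
tcp_pos: [0.4861, 0.2025, 0.139]
eef_rot: [0.0, -0.195, 0.981, 0.0]
force: [-0.8, -1.5, -1.8]
opening: 0.165
t 21.25 tcp [0.4861 0.2025 0.139 ] yaw -157.51 zax [ 6.e-04  3.e-04 -1.e+00] F [-0.79 -1.53 -1.85] T [-0.35  0.13 -0.1 ] op 0.165 J [ 0.38  0.29 -0.98  1.84  0.26  1.15  1.27]
arc err at present yaw, mm (tool) [ 1.35  1.8  -0.  ]
```

Forces are relaxed. I'll open halfway.

```bash
python3 -m pendant '{"slide":[[0,0,0],[0,0,0],[0,0,0],[0,0,0]],"delta_rot":[[0,0,0],[0,0,0],[0,0,0],[0,0,0]],"grip":[0.3,0.5,0.55,0.55]}'
python3 -m pendant '{"slide":[[0,0,-0.03],[0,0,-0.08],[0,0,-0.15],[0,0,-0.2],[0,0,-0.2],[0,0,-0.2],[0,0,-0.2],[0,0,-0.15],[0.2,0,0],[0,0,0],[0,0,0]],"delta_rot":[[0,0,0],[0,0,0],[0,0,0],[0,0,0],[0,0,0],[0,0,0],[0,0,0],[0,0,0],[0,0,0],[0,0,0],[0,0,0]],"grip":[0.55,0.55,0.55,0.55,0.55,0.55,0.55,0.55,0.55,0.55,0.55]}'
python3 - <<'E'
from h import *
show()
p,d=eyes.grab_frame("scene");C=cloud("scene",d);p=p[...,::-1]; crop(p,240,130,170,150,4,"s14.png")
p,d2=eyes.grab_frame("top"); cv2.imwrite("pics/t14.png",p[...,::-1])
for v in range(249,255): print(v,C[v,312].round(4),C[v,316].round(4))
E
```

```text
time_s: 21.65
tcp_pos: [0.4863, 0.2021, 0.139]
eef_rot: [0.0, -0.196, 0.981, 0.0]
force: [-0.3, 0.4, -0.2]
opening: 0.552
time_s: 22.75
tcp_pos: [0.4642, 0.1924, 0.2847]
eef_rot: [0.001, -0.195, 0.981, -0.001]
force: [-0.4, -0.3, -0.4]
opening: 0.55
t 22.75 tcp [0.4642 0.1924 0.2847] yaw -157.46 zax [ 0.0016 -0.001  -1.    ] F [-0.37 -0.26 -0.4 ] T [-0.02  0.04 -0.06] op 0.55 J [ 0.5   0.08 -1.02  1.69  0.07  1.4   1.43]
249 [0.6008 0.2534 0.0831] [0.5946 0.2627 0.0837]
250 [0.6031 0.2548 0.0819] [0.5986 0.2649 0.0844]
251 [0.6026 0.255  0.0775] [0.5959 0.2641 0.0775]
252 [0.606  0.257  0.0777] [0.5972 0.2651 0.0752]
253 [0.6033 0.2561 0.0706] [0.5982 0.266  0.0725]
254 [0.6054 0.2574 0.0692] [0.6006 0.2675 0.0715]
```

View pics/s14.png

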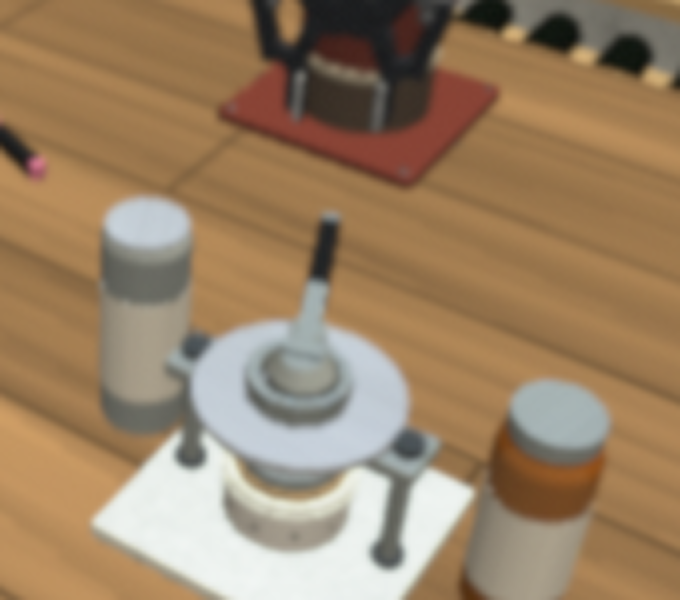

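View pics/t14.png

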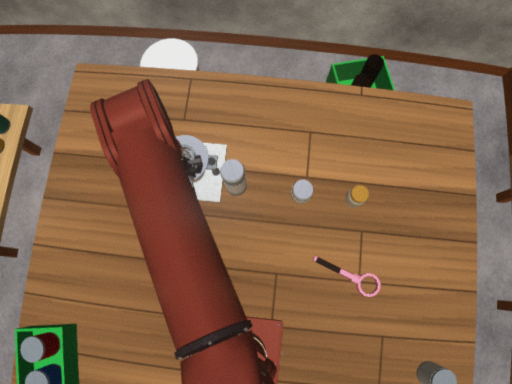

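The ring sits over the wheel with the gripper clear, the handle points to -x, and the bystanders are unmoved. One last check that the wrench lies flat.

Run:
```python
from h import *
p,d=eyes.grab_frame("scene");C=cloud("scene",d)
for u,v in ((330,218),(324,250),(318,280),(310,320),(305,345),(252,375),(345,390)):
    a,b=round((u+.5)/4-.5+240),round((v+.5)/4-.5+130); print(u,v,C[b,a].round(4))
show()
```

```text
330 218 [0.4013 0.1661 0.1551]
324 250 [0.4388 0.1835 0.1541]
318 280 [0.4799 0.1994 0.1565]
310 320 [0.5227 0.2172 0.1556]
305 345 [0.5629 0.2354 0.1704]
252 375 [0.5923 0.2129 0.1538]
345 390 [0.5698 0.2722 0.1546]
t 22.9 tcp [0.4643 0.1926 0.284 ] yaw -157.43 zax [-1.e-04  3.e-04 -1.e+00] F [-0.67  0.26  0.05] T [-0.01 -0.03  0.04] op 0.553 J [ 0.5   0.08 -1.02  1.69  0.07  1.4   1.43]
```

The wrench lies flat, with its top at about 0.154–0.156 m everywhere.

```bash
python3 -c "
from bench import workorder; print(workorder.job_done())"
```

```text
the job is handed in; nothing more can be done
None
```

The press plate is screwed down onto the lid. The wrench is released and lies flat on the press with its ring over the wheel. I handed the job in at about 23 s of the 72 s allowed, and it reported no verdict.

- **Turning:** I set the ring over the wheel and made three clockwise pulls with free returns, about 195° in all going by the slot on the wheel.
- **Hard stop:** The third pull stopped hard at about 65–70 N. A repeat pull stopped hard again exactly one tooth (30°) away.
- **Plate on lid:** Depth readings show the plate's lower edge at about 72–75 mm, level with the lid at 72 mm. The depth noise is about ±2 mm, so this alone does not prove the gap is under 1 mm; the hard stop is the firmer evidence. A rough picture reading before the third pull put the plate about 8 mm above the lid, but that pull stopped after about 46°, which lowers it only 3 mm. I took that reading as too high.
- **Wrench:** Its top face reads 154–156 mm along the handle and ring, which is flat on the disc.
- **Bystanders:** In the last pictures the can, tin and small jar stand upright where they were. I saw the tall jar only in the scene view, where it was also unmoved.
- **Gripper:** It is well clear of everything, and the force reading is about zero.

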